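# Restock the laundry supply crate

### The arm

A 6-joint arm with a two-finger parallel gripper is mounted at the origin on the work surface. World frame = base frame: x ahead of the robot, y to its left, z up, the work surface at z = 0. Lengths are in m, angles in degrees, forces in N, time in s.
With the tool pointing down it reaches from about 0.3 to 0.85 m from the base axis. Payload 4.2 kg.
Tool frame: the origin (TCP) lies at the very end of the fingers, on their centre line; the grasp point (between the pads) lies behind it (manip.hold_point_z is the z of the grasp point in the tool frame, in m); z points along the fingers, y is the line along which they close (so a half turn about z gives the same grasp; the last joint's range is limited). The gripper opens to 91 mm and grips with 3 to 60 N. Pads are 32 mm wide; open, the fingers measure 118 mm over their backs; the gripper's body (76 mm by 178 mm) begins 60 mm behind the grasp point.
Start: joints at [65.031, 18.312, 89.639, -0, 72.044, -1.146], TCP at [0.232, 0.526, 0.214] pointing down, gripper open.
Joint ranges: [-177.97, 177.97], [-48.28, 115.42], [12.27, 149.76], [-77.06, 257.06], [2.81, 150.46], [-146.56, 146.56]. Speed limits (degrees/s): [147.25, 147.25, 180, 180, 180, 180].

### API

Orientations are given as [roll, pitch, yaw] about the fixed x, y, z axes, in that order (R = Rz(yaw) Ry(pitch) Rx(roll)).
In Python, from cell import manip gives the robot as it stands. The module is installed in compiled form; this text tells all that it offers.
- The arm moves only by the tool send_rows, never from a script. Its arguments are lists of equal length, an entry for each row: "travel": the shift along the tool's x, y, z normalised to -1 to 1, where 1 is 25 cm, a list of three; "delta_rot": the turn, a rotation vector about the tool's x, y, z normalised to -1 to 1, where 1 is 120 degrees, a list of three; "fingers": the closure, from 0 (fully open) to 1 (shut). In form: {"travel": [[dx, dy, dz], ...], "delta_rot": [[rx, ry, rz], ...], "fingers": [fingers, ...]}. A call has 1 to 12 rows; each row is the pose to reach, as a shift and turn from the pose commanded when the call began, along the tool's axes at that moment; what a row does not reach only later rows make up. A row lasts 1/10 s, in which the tool goes at most 50 mm and 8.59 degrees, less where a joint would pass 70% of its speed; a pose out of reach is approached as far as the arm can. A call with a number of a shift or a turn outside -1 to 1 is refused whole. A call with a gripper value outside its range is refused whole. The fingers move at their own pace and stop on an object; "squeeze" is the grip in N (left out, the last holds). Time passes only in rows, so rows that repeat a pose let the fingers close. It gives the time, the measured TCP pose, the force, the opening and the grip force at its end, in the units of the state.
- manip.get_state(): the state, without advancing time (a new reading comes with each control period).
- manip.camera(name): name is "scene" or "top" or "wrist"; returns a dict with "image" (480x640x3 uint8, blue, green, red), "range_z" (480x640 float32, m along the optical axis (not along the pixel's ray), 0 where there is no reading), "fx", "fy", "cx", "cy" (pixels), "D" ([k1, k2, p1, p2, k3] as OpenCV has them; the pictures are not rectified), "pose" (4x4, takes a point from camera to world coordinates); the wrist camera has in their place "mount" (4x4, takes a point from camera to tool coordinates, whose origin is the TCP and whose axes are the flange's). Camera axes: x right, y down, z forward; pixel columns grow to the right and rows downward; lengths in m; the calibration is good to about 2 mm. A picture is of the moment at which its call begins: read the wrist's pose just before it.
- manip.close_job(): hands the job in; it is judged then, once.
The state is a dict: "time_s": time; "joint_positions": joint angles; "qvel": joint speeds; "joint_efforts": joint torques, N m; "tool_pos": TCP position; "ee_rot": TCP orientation; "wrist_force": force on the tool from outside, world axes, zero at the start; "torque": the same for the moment, N m; "grip_width": finger opening in m; "grasp_force": force on a finger pad.
Only numpy, scipy, OpenCV 4.12 (cv2) and the standard library are available. Lean on these libraries where they do the work, as an engineer would, in place of code of your own. Each camera call takes 0.05 s, during which the arm holds its last target. There are 200 camera calls.

### The job

Restock the plywood laundry crate: put the brush that was left on its lid into the blue basket, lift the lid off its pins and lay it aside, then pack all the tablet cartons lying on the worktop into the crate. Lay them flat in one row that starts in the far left corner as seen from the robot, each pointing from the robot to the far wall, its end pushed flush against the far wall and its side tight against the left end or the carton before it, square and without gaps. Then seat the lid fully back down on its two pins, and leave the jugs and the jar alone.

Things in the scene. Friction and masses are not known exactly. Their poses are not given: they have to be found in the camera images.
- crate: open plywood crate fixed to the worktop, 220 (x) x 294 (y) x 72 mm high outside; inside 196 (x) x 250 (y) mm, 64 mm deep; floor 8, far and near walls 12, end walls 22 mm thick. Origin at the centre of its underside; x points away from the robot to the far wall, y to the left end, z up; turned up to 0.15 rad
- corner (a point): the far left inner corner of the crate on its floor (crate x +98, y +125, z +8 mm), axes as the crate's
- pin_left (a point): foot, at rim height, of the steel dowel pin on the middle of the crate's left end wall (crate x 0, y +136, z +72 mm): 8 mm thick, 16 mm tall, the top 6 mm pointed. Axes as the crate's
- pin_right (a point): the same for the right end wall (crate x 0, y -136, z +72 mm)
- lid: loose pale wooden lid plate, 220 (x) x 294 (y) x 8 mm, 0.32 kg, with a 12 mm hole at x 0, y +136 and -136 mm for the crate's pins; the same after a half turn. Origin at the centre of its underside; seated, it lies 72 mm above the crate's origin. Starts seated
- handle (a point): middle of the lid's dark bar handle, 35 mm above the lid's underside; the bar is 76 mm long along the lid's y, 18 mm wide along x and 14 mm thick, on two posts 14 mm wide along x. Axes as the lid's
- brush: yellow scrubbing brush with stiff white bristles below, 130 (x) x 46 (y) x 42 mm, 0.10 to 0.16 kg; origin at its centre, z towards its yellow back. It starts on the right end of the lid, beside the handle, lying across the lid
- basket: blue open basket with yellow grips, stuck down on the worktop left of the crate, 150 (x) x 190 (y) x 65 mm high, walls and floor 4 mm; origin at the centre of its underside. The worktop between it and the robot is free, room to lay the lid
- green_jug: green detergent jug with a white cap, 95 x 170 mm, 234 mm tall; stays where it is; origin at the centre of its underside
- purple_jug: purple detergent jug with a white cap, 95 x 170 mm, 234 mm tall; stays where it is; origin at the centre of its underside
- jar: jar with a red cap, 84 mm across, 95 mm tall, beyond the crate; stays where it is; origin at the centre of its underside
- carton1: carton of washing tablets, orange with a white band, a rigid box 120 (x) x 58 (y) x 58 (z) mm, 0.2 to 0.45 kg; origin at its centre. Either end may point to the far wall and any long side may lie down. Two or three of the cartons are there, on the worktop right of the crate; an absent one reads None
- carton2: carton of washing tablets, green with a yellow band, a rigid box 120 (x) x 58 (y) x 58 (z) mm, 0.2 to 0.45 kg; origin at its centre. Either end may point to the far wall and any long side may lie down. Two or three of the cartons are there, on the worktop right of the crate; an absent one reads None
- carton3: carton of washing tablets, red with a white band, a rigid box 120 (x) x 58 (y) x 58 (z) mm, 0.2 to 0.45 kg; origin at its centre. Either end may point to the far wall and any long side may lie down. Two or three of the cartons are there, on the worktop right of the crate; an absent one reads None
Mind the look-alikes: they are no part of the job. Of the things like the brush, leave any that is pink, purple or turquoise; of the rest the larger one is meant.

How it is judged:
By the outcome, as a careful person would: the job done as asked, in the order asked, and still so for the second after the job is handed in, with the robot touching nothing.
Of carton1, carton2, carton3 only 2 to 3 are there at a start; the rules pass over those that are not, and their reading is None.
At some moment in a run one of carton1, carton2, carton3, brush may be knocked a few centimetres aside while the robot is not near it.
Once in a run the grip may slacken for a moment while it holds something.
It also fails if it takes over 210 s, if anything falls off the work surface, if the arm or the gripper's body presses on something with over 40 N, if the wrist force passes 120 N, or if a joint passes its speed limit or range.

## Working session

There is one attempt and no reset: what is moved stays moved. The work goes in short steps, Python scripts to look and compute and a tool call to move; the robot and the scene stay as the last step left them, time stands still between calls to the robot, and variables do not carry over. Pictures are saved under pics/ and viewed, at most 17 in all, crops included, and the job is handed in when it is done.

Besides the shell and the picture viewer there is one more tool, called after "Call:" in YAML: its name, and indented under it one key for each argument. send_rows: Moves the arm, as the interface text tells. Scaled input: -1 to 1 covers 25 cm each way for a shift and 120 degrees each way for a turn. Its arguments: {"type":"object","properties":{"travel":{"type":"array","items":{"type":"array","items":{"type":"number"}}},"delta_rot":{"type":"array","items":{"type":"array","items":{"type":"number"}}},"fingers":{"type":"array","items":{"type":"number"}},"squeeze":{"type":"number"}},"required":["travel","delta_rot","fingers"]}

```bash
mkdir -p pics
cat > h.py <<'E'
import numpy as np, cv2
from scipy.spatial.transform import Rotation as R
from cell import manip
def T():
    s=manip.get_state(); M=np.eye(4); M[:3,:3]=R.from_euler('xyz',s['ee_rot'],degrees=True).as_matrix(); M[:3,3]=s['tool_pos']; return M
def cam(n):
    M=T(); c=manip.camera(n); c['P']=c['pose'] if 'pose' in c else M@c['mount']; return c
def cloud(c):
    v,u=np.mgrid[0:480,0:640]
    K=np.array([[c['fx'],0,c['cx']],[0,c['fy'],c['cy']],[0,0,1]])
    n=cv2.undistortPoints(np.stack([u,v],-1).reshape(-1,1,2).astype(np.float64),K,np.array(c['D'])).reshape(480,640,2)
    z=c['range_z']; p=np.dstack([n*z[...,None],z]); w=p@c['P'][:3,:3].T+c['P'][:3,3]; w[z==0]=np.nan
    return w
def toolshift(d):  # world shift -> tool units
    return T()[:3,:3].T@np.array(d)/.25
E
python3 - <<'E'
from h import *
print(manip.get_state(), manip.hold_point_z)
for n in("top","scene"):
    c=cam(n); cv2.imwrite(f'pics/{n}0.png',c['image']); np.savez(f'{n}0.npz',w=cloud(c),im=c['image']); print(n,c['P'].round(3).tolist(),c['fx'])
E
```

```text
{'time_s': 0.0, 'joint_positions': array([ 6.50303927e+01,  1.83526394e+01,  8.97057357e+01, -1.82032026e-04,
        7.20444537e+01, -1.14488714e+00]), 'qvel': array([ 0.09170954, -0.08840978,  0.01921561,  0.00232178, -0.03679084,
       -0.0915115 ]), 'joint_efforts': array([-1.54216508e-03, -4.12447500e+01, -2.31972742e+01,  7.28238327e-02,
        4.58214688e-02, -1.37609377e-04]), 'tool_pos': array([0.23204391, 0.52554962, 0.21311482]), 'ee_rot': array([-1.79897188e+02, -1.88156196e-03,  1.56175334e+02]), 'wrist_force': array([-0.24558657, -0.55010607,  0.31190098]), 'torque': array([-0.00701417,  0.0042404 , -0.08252895]), 'grasp_force': 0.0, 'grip_width': 0.09141164351059554} -0.0188
top [[-0.0, -0.981, 0.194, 0.309], [-1.0, 0.001, 0.004, 0.005], [-0.004, -0.194, -0.981, 1.546], [0.0, 0.0, 0.0, 1.0]] 540.037218341648
scene [[0.833, 0.361, -0.42, 1.221], [0.553, -0.568, 0.609, -0.951], [-0.019, -0.74, -0.673, 1.14], [0.0, 0.0, 0.0, 1.0]] 518.4747756297282
```

View pics/top0.png

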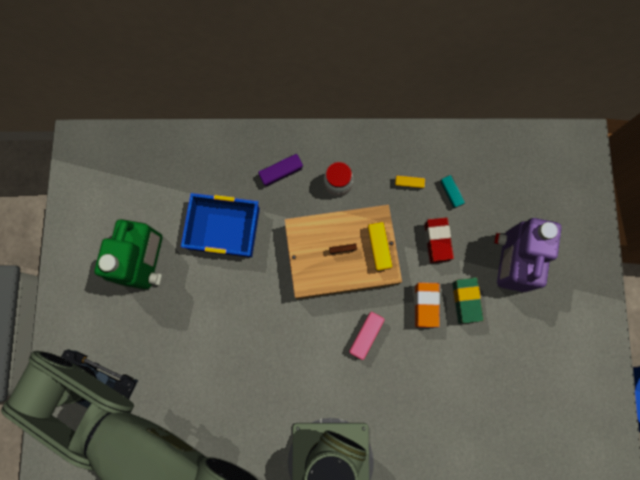

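View pics/scene0.png

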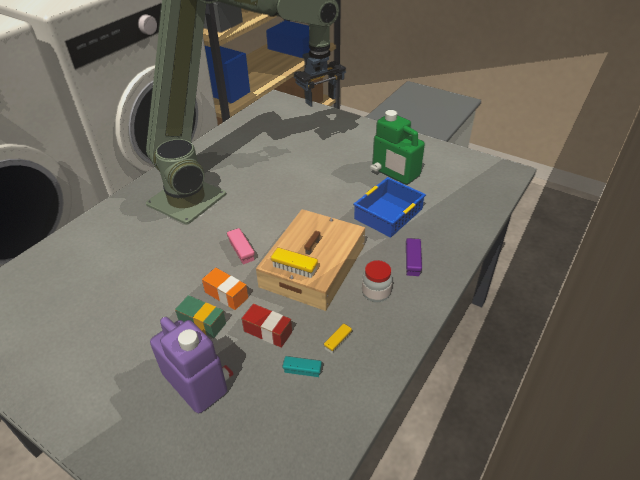

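The top view shows the lid at (342,252) with the brush at (380,246), and the basket at (220,225). The three cartons are red (439,240), orange (428,305) and green (468,300). The small yellow brush at (410,183) and the pink, purple and turquoise ones are decoys.

```bash
cat >> h.py <<'E'
def meas(w,box,zlo,zhi,name='',im=None,hsv=None,q=0):
    u0,v0,u1,v1=box; p=w[v0:v1,u0:u1]; m=(p[...,2]>zlo)&(p[...,2]<zhi)
    if hsv is not None:
        h=cv2.cvtColor(im,cv2.COLOR_BGR2HSV)[v0:v1,u0:u1]; m&=cv2.inRange(h,np.array(hsv[0]),np.array(hsv[1]))>0
    m=cv2.morphologyEx(m.astype(np.uint8),cv2.MORPH_OPEN,np.ones((2,2)))>0
    p=p[m]; r=cv2.minAreaRect((p[:,:2]*1000).astype(np.float32)); (cx,cy),(a,b),t=r
    if a<b: a,b,t=b,a,t+90
    t=(t+90)%180-90
    print(name,'n',len(p),'c',round(cx,1),round(cy,1),'z',np.median(p[:,2]).round(4),'size',round(a),round(b),'long-axis yaw',round(t,1))
    return cx,cy,t
E
python3 - <<'E'
from h import *
d=np.load('top0.npz'); w,im=d['w'],d['im']
print('table',np.nanmedian(w[400:440,520:600,2]))
meas(w,(280,200,405,300),.072,.092,'lid')
meas(w,(360,215,405,275),.095,.14,'brush')
meas(w,(325,235,362,262),.095,.14,'handle')
meas(w,(420,210,460,270),.045,.07,'red')
meas(w,(410,278,445,335),.045,.07,'orange')
meas(w,(450,275,490,330),.045,.07,'green')
meas(w,(175,185,265,265),.045,.075,'basket')
meas(w,(320,155,360,205),.08,.11,'jar')
meas(w,(255,150,305,190),.02,.11,'purplebrush')
meas(w,(345,308,388,365),.02,.11,'pink')
meas(w,(85,210,170,300),.02,.25,'greenjug')
meas(w,(495,210,565,300),.02,.25,'purplejug')
E
```

```text
table -0.0010308096728024463
lid n 7162 c 567.3 -43.0 z nan size 309 211 long-axis yaw -80.8
brush n 822 c 574.9 -139.3 z nan size 132 51 long-axis yaw 10.6
handle n 196 c 566.8 -38.9 z 0.1113 size 78 17 long-axis yaw -79.5
red n 912 c 608.6 -319.7 z nan size 128 74 long-axis yaw 7.2
orange n 961 c nan nan z nan size 0 0 long-axis yaw 0.0
green n 931 c 432.1 -395.6 z nan size 123 79 long-axis yaw 6.1
basket n 907 c 653.5 315.2 z nan size 208 177 long-axis yaw 80.9
jar n 528 c 788.6 -37.0 z nan size 97 54 long-axis yaw -48.2
purplebrush n 699 c 808.3 105.2 z nan size 134 32 long-axis yaw -22.3
pink n 798 c 334.8 -106.0 z nan size 133 45 long-axis yaw -33.0
greenjug n 3501 c 522.9 555.9 z nan size 180 148 long-axis yaw -41.9
purplejug n 3698 c 586.0 -600.0 z nan size 211 182 long-axis yaw -62.1
```

```bash
sed -i 's/np.ones((2,2))/np.ones((3,3))/; s/    p=p\[m\]; r=/    p=p[m]; p=p[np.isfinite(p).all(1)]; r=/' h.py
python3 - <<'E'
from h import *
d=np.load('top0.npz'); w,im=d['w'],d['im']
meas(w,(270,195,410,305),.074,.086,'lid')
meas(w,(360,215,405,275),.112,.13,'brush')
meas(w,(325,235,362,262),.105,.125,'handle')
meas(w,(420,210,460,270),.052,.064,'red')
meas(w,(410,278,445,335),.052,.064,'orange')
meas(w,(450,275,490,330),.052,.064,'green')
meas(w,(175,185,265,265),.058,.072,'basket')
meas(w,(175,185,265,265),-.002,.012,'basketfloor',im,((105,100,0),(130,255,255)))
meas(w,(85,210,170,300),.01,.25,'greenjug')
meas(w,(485,210,565,300),.01,.25,'purplejug')
meas(w,(320,155,360,205),.01,.11,'jar')
E
```

```text
lid n 5870 c 568.1 -35.5 z 0.0788 size 294 221 long-axis yaw -81.7
brush n 781 c 573.0 -134.7 z 0.12 size 130 47 long-axis yaw 9.7
handle n 182 c 568.1 -35.1 z 0.1122 size 74 18 long-axis yaw -82.6
red n 618 c 604.2 -312.0 z 0.057 size 120 59 long-axis yaw 5.1
orange n 745 c 420.6 -271.4 z 0.0569 size 119 59 long-axis yaw -1.8
green n 668 c 432.1 -384.2 z 0.057 size 119 58 long-axis yaw 4.4
basket n 564 c 646.1 310.3 z 0.0638 size 198 164 long-axis yaw 82.9
basketfloor n 2059 c 652.9 316.5 z 0.003 size 174 135 long-axis yaw 83.0
greenjug n 3545 c 553.0 527.7 z 0.1516 size 174 118 long-axis yaw -7.2
purplejug n 3742 c 548.7 -522.5 z 0.1508 size 175 120 long-axis yaw -8.8
jar n 793 c 778.2 -25.3 z 0.0908 size 81 79 long-axis yaw -50.3
```

```bash
cat >> h.py <<'E'
def plan(wps, start=None):
    """wps: list of (x,y,z[m],yaw deg), tool down. prints tool-frame units per call."""
    s=manip.get_state()
    p=np.array(s['tool_pos']); yaw=s['ee_rot'][2]
    if start is not None: p=np.array(start[:3]); yaw=start[3]
    else: print('now',p.round(4),s['ee_rot'].round(2),'J',s['joint_positions'].round(0),'t',s['time_s'],'w',round(s['grip_width'],4))
    for W in wps:
        q=np.array(W[:3]); dy=(W[3]-yaw+180)%360-180
        if len(W)>4: dy=W[3]-yaw
        Rm=R.from_euler('xyz',[180,0,yaw],degrees=True).as_matrix()
        t=Rm.T@(q-p)/.25; n=max(np.linalg.norm(q-p)/.05,abs(dy)/8.59)
        print('->',W,'travel',t.round(3).tolist(),'rz',round(-dy/120,3),'rows',int(np.ceil(n))+1, 'BAD' if max(abs(t))>1 or abs(dy)>120 else '')
        p,yaw=q,W[3]
E
python3 - <<'E'
from h import *
plan([(.37,.32,.214,130),(.46,.10,.214,80),(.573,-.135,.2,9.7),(.573,-.135,.088,9.7)])
E
```

```text
now [0.232  0.5256 0.2132] [-179.91   -0.    156.18] J [65. 18. 90.  0. 72. -1.] t 0.1 w 0.0909
-> (0.37, 0.32, 0.214, 130) travel [-0.837, -0.529, -0.003] rz 0.218 rows 6 
-> (0.46, 0.1, 0.214, 80) travel [-0.906, -0.29, -0.0] rz 0.417 rows 7 
-> (0.573, -0.135, 0.2, 9.7) travel [-0.847, 0.608, 0.056] rz 0.586 rows 10 
-> (0.573, -0.135, 0.088, 9.7) travel [0.0, -0.0, 0.448] rz -0.0 rows 4
```

Call:
send_rows:
  travel:
    - [-0.837, -0.529, 0]
    - [-0.837, -0.529, 0]
    - [-0.837, -0.529, 0]
    - [-0.837, -0.529, 0]
    - [-0.837, -0.529, 0]
    - [-0.837, -0.529, 0]
  delta_rot:
    - [0, 0, 0.218]
    - [0, 0, 0.218]
    - [0, 0, 0.218]
    - [0, 0, 0.218]
    - [0, 0, 0.218]
    - [0, 0, 0.218]
  fingers: [0.32, 0.32, 0.32, 0.32, 0.32, 0.32]
  squeeze: 30

```text
time_s: 0.7
tool_pos: [0.3724, 0.3162, 0.2137]
ee_rot: [-179.9, 0.1, 129.7]
wrist_force: [-0.5, 0.6, 0.1]
grip_width: 0.0623
grasp_force: 0.0
```

Call:
send_rows:
  travel:
    - [-0.906, -0.29, 0]
    - [-0.906, -0.29, 0]
    - [-0.906, -0.29, 0]
    - [-0.906, -0.29, 0]
    - [-0.906, -0.29, 0]
    - [-0.906, -0.29, 0]
    - [-0.906, -0.29, 0]
    - [-0.906, -0.29, 0]
  delta_rot:
    - [0, 0, 0.417]
    - [0, 0, 0.417]
    - [0, 0, 0.417]
    - [0, 0, 0.417]
    - [0, 0, 0.417]
    - [0, 0, 0.417]
    - [0, 0, 0.417]
    - [0, 0, 0.417]
  fingers: [0.32, 0.32, 0.32, 0.32, 0.32, 0.32, 0.32, 0.32]

```text
time_s: 1.5
tool_pos: [0.4601, 0.1011, 0.2137]
ee_rot: [-180.0, -0.0, 80.2]
wrist_force: [-0.3, 0.1, 0.1]
grip_width: 0.0618
grasp_force: 0.0
```

Call:
send_rows:
  travel:
    - [-0.847, 0.608, 0.056]
    - [-0.847, 0.608, 0.056]
    - [-0.847, 0.608, 0.056]
    - [-0.847, 0.608, 0.056]
    - [-0.847, 0.608, 0.056]
    - [-0.847, 0.608, 0.056]
    - [-0.847, 0.608, 0.056]
    - [-0.847, 0.608, 0.056]
    - [-0.847, 0.608, 0.056]
    - [-0.847, 0.608, 0.056]
    - [-0.847, 0.608, 0.056]
    - [-0.847, 0.608, 0.056]
  delta_rot:
    - [0, 0, 0.586]
    - [0, 0, 0.586]
    - [0, 0, 0.586]
    - [0, 0, 0.586]
    - [0, 0, 0.586]
    - [0, 0, 0.586]
    - [0, 0, 0.586]
    - [0, 0, 0.586]
    - [0, 0, 0.586]
    - [0, 0, 0.586]
    - [0, 0, 0.586]
    - [0, 0, 0.586]
  fingers: [0.32, 0.32, 0.32, 0.32, 0.32, 0.32, 0.32, 0.32, 0.32, 0.32, 0.32, 0.32]

```text
time_s: 2.7
tool_pos: [0.5732, -0.134, 0.2]
ee_rot: [-180.0, -0.0, 9.8]
wrist_force: [-0.8, 0.1, -0.1]
grip_width: 0.0622
grasp_force: 0.0
```

Run:
```python
from h import *
c=cam('wrist'); cv2.imwrite('pics/w1.png',c['image']); w=cloud(c); np.savez('w1.npz',w=w,im=c['image'])
meas(w,(0,0,640,480),.112,.13,'brush',c['image'],((20,80,60),(35,255,255)))
meas(w,(0,0,640,480),.075,.086,'lid')
c=cam('top'); meas(cloud(c),(360,215,405,275),.112,.13,'brush top',c['image'],((20,80,60),(35,255,255)))
plan([(.573,-.135,.088,9.7)])
```

```text
brush n 13307 c 577.0 -132.2 z 0.1212 size 129 46 long-axis yaw 9.8
lid n 85392 c 570.9 -32.4 z 0.0793 size 296 221 long-axis yaw -81.8
brush top n 149 c 554.5 -140.4 z 0.1201 size 46 31 long-axis yaw 75.2
now [ 0.5732 -0.1343  0.2   ] [-1.80e+02 -1.00e-02  9.74e+00] J [-14.  20.  89.   0.  71.  66.] t 2.8 w 0.062
-> (0.573, -0.135, 0.088, 9.7) travel [-0.001, 0.003, 0.448] rz 0.0 rows 4
```

View pics/w1.png

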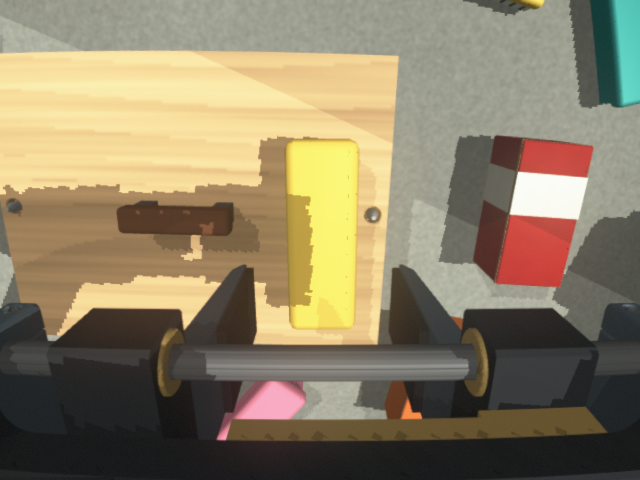

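The wrist view shows the brush (287–358, 140–328) centred between the fingers, with the right pin at (373,214), close to where the right finger will go. I'll grasp slightly nearer the robot and above the pin's height.

Run:
```python
from h import *
plan([(.562,-.136,.093,9.7),(.562,-.136,.22,9.7),(.60,.09,.25,45),(.648,.30,.25,83),(.648,.312,.20,83)])
```

```text
now [ 0.5732 -0.1343  0.2   ] [-1.80e+02 -1.00e-02  9.74e+00] J [-14.  20.  89.   0.  71.  66.] t 2.8 w 0.062
-> (0.562, -0.136, 0.093, 9.7) travel [-0.045, -0.001, 0.428] rz 0.0 rows 4 
-> (0.562, -0.136, 0.22, 9.7) travel [0.0, 0.0, -0.508] rz -0.0 rows 4 
-> (0.6, 0.09, 0.25, 45) travel [0.302, -0.865, -0.12] rz -0.294 rows 6 
-> (0.648, 0.3, 0.25, 83) travel [0.73, -0.458, -0.0] rz -0.317 rows 6 
-> (0.648, 0.312, 0.2, 83) travel [0.048, -0.006, 0.2] rz 0.0 rows 3
```

Call:
send_rows:
  travel:
    - [-0.045, 0, 0.2]
    - [-0.045, 0, 0.4]
    - [-0.045, 0, 0.428]
    - [-0.045, 0, 0.428]
    - [-0.045, 0, 0.428]
  delta_rot:
    - [0, 0, 0]
    - [0, 0, 0]
    - [0, 0, 0]
    - [0, 0, 0]
    - [0, 0, 0]
  fingers: [0.32, 0.32, 0.32, 0.32, 0.32]

```text
time_s: 3.3
tool_pos: [0.5641, -0.1369, 0.0951]
ee_rot: [179.9, -0.2, 9.7]
wrist_force: [-0.5, 0.2, 0.4]
grip_width: 0.0616
grasp_force: 0.0
```

Call:
send_rows:
  travel:
    - [0, 0, 0]
    - [0, 0, 0]
    - [0, 0, 0]
    - [0, 0, 0]
    - [0, 0, 0]
    - [0, 0, 0]
  delta_rot:
    - [0, 0, 0]
    - [0, 0, 0]
    - [0, 0, 0]
    - [0, 0, 0]
    - [0, 0, 0]
    - [0, 0, 0]
  fingers: [1, 1, 1, 1, 1, 1]
  squeeze: 40

```text
time_s: 3.9
tool_pos: [0.5632, -0.1366, 0.0947]
ee_rot: [179.9, -0.2, 9.7]
wrist_force: [-0.6, 0.3, 5.8]
grip_width: 0.0458
grasp_force: 40.0
```

Call:
send_rows:
  travel:
    - [0, 0, -0.1]
    - [0, 0, -0.3]
    - [0, 0, -0.508]
    - [0, 0, -0.508]
    - [0, 0, -0.508]
  delta_rot:
    - [0, 0, 0]
    - [0, 0, 0]
    - [0, 0, 0]
    - [0, 0, 0]
    - [0, 0, 0]
  fingers: [1, 1, 1, 1, 1]

```text
time_s: 4.4
tool_pos: [0.5625, -0.1366, 0.2214]
ee_rot: [179.9, -0.2, 9.7]
wrist_force: [-0.7, 0.7, -2.4]
grip_width: 0.0458
grasp_force: 40.0
```

Run:
```python
from h import *
plan([(.60,.08,.23,45),(.646,.297,.20,83),(.646,.297,.024,83),(.646,.297,.20,83)])
```

```text
now [ 0.5625 -0.1366  0.2214] [ 1.7993e+02 -1.6000e-01  9.6600e+00] J [-15.  18.  89.   0.  73.  66.] t 4.4 w 0.0458
-> (0.6, 0.08, 0.23, 45) travel [0.293, -0.829, -0.035] rz -0.295 rows 6 
-> (0.646, 0.297, 0.2, 83) travel [0.744, -0.484, 0.12] rz -0.317 rows 6 
-> (0.646, 0.297, 0.024, 83) travel [0.0, -0.0, 0.704] rz 0.0 rows 5 
-> (0.646, 0.297, 0.2, 83) travel [0.0, 0.0, -0.704] rz 0.0 rows 5
```

Call:
send_rows:
  travel:
    - [0.293, -0.829, -0.035]
    - [0.293, -0.829, -0.035]
    - [0.293, -0.829, -0.035]
    - [0.293, -0.829, -0.035]
    - [0.293, -0.829, -0.035]
    - [0.293, -0.829, -0.035]
  delta_rot:
    - [0, 0, -0.295]
    - [0, 0, -0.295]
    - [0, 0, -0.295]
    - [0, 0, -0.295]
    - [0, 0, -0.295]
    - [0, 0, -0.295]
  fingers: [1, 1, 1, 1, 1, 1]

```text
time_s: 5.0
tool_pos: [0.5986, 0.0831, 0.226]
ee_rot: [-179.8, 0.2, 45.3]
wrist_force: [-0.8, 0.2, -1.4]
grip_width: 0.0457
grasp_force: 40.0
```

Call:
send_rows:
  travel:
    - [0.744, -0.484, 0.12]
    - [0.744, -0.484, 0.12]
    - [0.744, -0.484, 0.12]
    - [0.744, -0.484, 0.12]
    - [0.744, -0.484, 0.12]
    - [0.744, -0.484, 0.12]
    - [0.744, -0.484, 0.12]
    - [0.744, -0.484, 0.12]
  delta_rot:
    - [0, 0, -0.317]
    - [0, 0, -0.317]
    - [0, 0, -0.317]
    - [0, 0, -0.317]
    - [0, 0, -0.317]
    - [0, 0, -0.317]
    - [0, 0, -0.317]
    - [0, 0, -0.317]
  fingers: [1, 1, 1, 1, 1, 1, 1, 1]

```text
time_s: 5.8
tool_pos: [0.6451, 0.2951, 0.1981]
ee_rot: [-179.9, 0.1, 83.0]
wrist_force: [0.2, -0.3, -1.3]
grip_width: 0.0458
grasp_force: 40.0
```

Run:
```python
from h import *
c=cam('wrist'); cv2.imwrite('pics/w2.png',c['image'])
plan([(.646,.297,.024,83)])
```

```text
now [0.6453 0.2952 0.1986] [-1.7997e+02  5.0000e-02  8.2950e+01] J [24. 31. 71. -0. 78. 31.] t 5.85 w 0.0462
-> (0.646, 0.297, 0.024, 83) travel [0.008, 0.002, 0.699] rz -0.0 rows 5
```

View pics/w2.png

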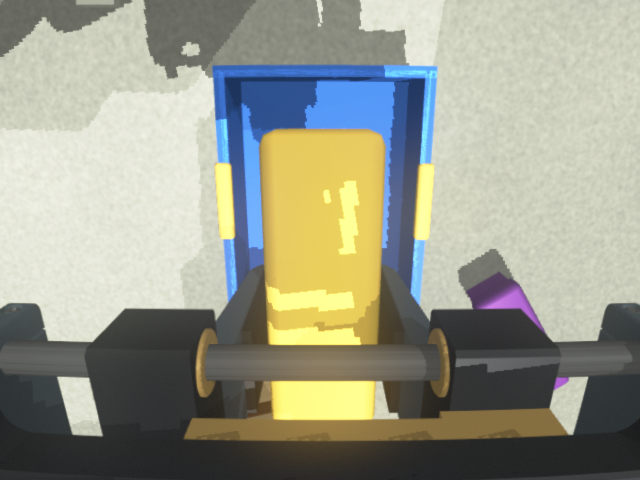

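The brush (260–385, 128–420) is lined up with the basket and centred on it (basket at 215–435). Lowering it and letting go.

Call:
send_rows:
  travel:
    - [0.008, 0, 0.2]
    - [0.008, 0, 0.4]
    - [0.008, 0, 0.6]
    - [0.008, 0, 0.695]
    - [0.008, 0, 0.695]
    - [0.008, 0, 0.695]
  delta_rot:
    - [0, 0, 0]
    - [0, 0, 0]
    - [0, 0, 0]
    - [0, 0, 0]
    - [0, 0, 0]
    - [0, 0, 0]
  fingers: [1, 1, 1, 1, 1, 1]

```text
time_s: 6.45
tool_pos: [0.6464, 0.2985, 0.0263]
ee_rot: [179.9, -0.0, 83.0]
wrist_force: [-0.0, -0.5, 0.2]
grip_width: 0.0457
grasp_force: 40.0
```

Call:
send_rows:
  travel:
    - [0, 0, 0]
    - [0, 0, 0]
    - [0, 0, 0]
    - [0, 0, -0.2]
    - [0, 0, -0.4]
    - [0, 0, -0.6]
    - [0, 0, -0.7]
    - [0, 0, -0.7]
  delta_rot:
    - [0, 0, 0]
    - [0, 0, 0]
    - [0, 0, 0]
    - [0, 0, 0]
    - [0, 0, 0]
    - [0, 0, 0]
    - [0, 0, 0]
    - [0, 0, 0]
  fingers: [0.32, 0.32, 0.32, 0.32, 0.32, 0.32, 0.32, 0.32]

```text
time_s: 7.25
tool_pos: [0.6478, 0.3004, 0.2068]
ee_rot: [179.4, -0.4, 83.1]
wrist_force: [0.4, 0.6, 0.1]
grip_width: 0.0618
grasp_force: 0.0
```

Run:
```python
from h import *
c=cam('wrist'); w=cloud(c)
meas(w,(0,0,640,480),.03,.06,'brush',c['image'],((20,80,60),(35,255,255)))
plan([(.60,.10,.20,98.2),(.545,-.034,.2,98.2)])
```

```text
brush n 7341 c 635.9 236.0 z 0.0452 size 286 127 long-axis yaw 76.9
now [0.6465 0.2998 0.2033] [179.7   -0.18  83.1 ] J [24. 31. 70.  0. 78. 31.] t 7.3 w 0.0621
-> (0.6, 0.1, 0.2, 98.2) travel [-0.816, -0.089, 0.013] rz -0.126 rows 6 
-> (0.545, -0.034, 0.2, 98.2) travel [-0.499, -0.294, -0.0] rz -0.0 rows 4
```

Call:
send_rows:
  travel:
    - [-0.816, -0.089, 0.013]
    - [-0.816, -0.089, 0.013]
    - [-0.816, -0.089, 0.013]
    - [-0.816, -0.089, 0.013]
    - [-0.816, -0.089, 0.013]
    - [-0.816, -0.089, 0.013]
  delta_rot:
    - [0, 0, -0.126]
    - [0, 0, -0.126]
    - [0, 0, -0.126]
    - [0, 0, -0.126]
    - [0, 0, -0.126]
    - [0, 0, -0.126]
  fingers: [0.32, 0.32, 0.32, 0.32, 0.32, 0.32]

```text
time_s: 7.9
tool_pos: [0.5979, 0.0981, 0.1954]
ee_rot: [-179.9, -0.0, 98.1]
wrist_force: [-0.1, 1.3, 0.5]
grip_width: 0.0619
grasp_force: 0.0
```

Call:
send_rows:
  travel:
    - [-0.52, -0.2, 0]
    - [-0.52, -0.2, 0]
    - [-0.52, -0.2, 0]
    - [-0.52, -0.2, 0]
    - [-0.52, -0.2, 0]
    - [-0.52, -0.2, 0]
  delta_rot:
    - [0, 0, 0]
    - [0, 0, 0]
    - [0, 0, 0]
    - [0, 0, 0]
    - [0, 0, 0]
    - [0, 0, 0]
  fingers: [0.32, 0.32, 0.32, 0.32, 0.32, 0.32]

```text
time_s: 8.5
tool_pos: [0.5685, -0.0346, 0.1961]
ee_rot: [-180.0, -0.1, 98.3]
wrist_force: [0.0, -0.1, 0.9]
grip_width: 0.062
grasp_force: 0.0
```

Run:
```python
from h import *
c=cam('wrist'); w=cloud(c); cv2.imwrite('pics/w3.png',c['image'])
meas(w,(0,0,640,480),.102,.12,'handle')
meas(w,(0,0,640,330),.075,.086,'lid')
plan([(.5695,-.0335,.088,98.2)])
```

```text
handle n 3027 c 571.1 -32.2 z 0.1132 size 76 18 long-axis yaw -81.7
lid n 90025 c 617.3 6.1 z 0.0794 size 324 231 long-axis yaw 8.2
now [ 0.5686 -0.0345  0.1962] [-1.7999e+02 -5.0000e-02  9.8340e+01] J [ -5.  19.  92.   0.  70. -13.] t 8.55 w 0.0622
-> (0.5695, -0.0335, 0.088, 98.2) travel [0.004, 0.004, 0.433] rz 0.001 rows 4
```

View pics/w3.png

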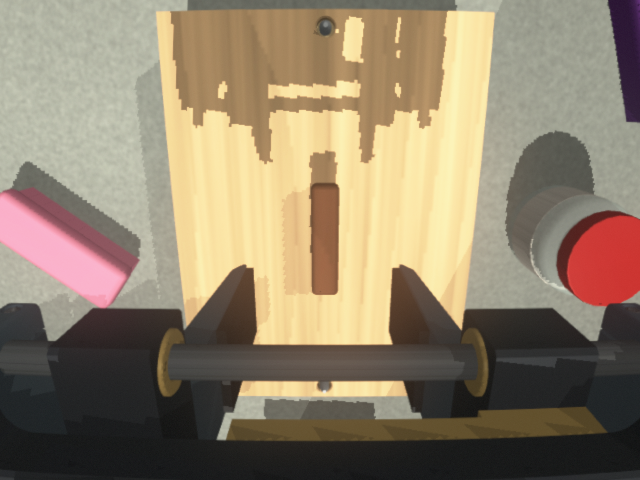

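The handle is at cols 311–339, rows 183–295, with pins at (325,27) and (324,385). The wrist camera puts the lid centre at (571, −32) with yaw 8.3°, while the top camera reads about 3 mm lower on both axes.

Call:
send_rows:
  travel:
    - [0.006, 0.012, 0.2]
    - [0.006, 0.012, 0.36]
    - [0.006, 0.012, 0.43]
    - [0.006, 0.012, 0.43]
    - [0.006, 0.012, 0.43]
  delta_rot:
    - [0, 0, 0]
    - [0, 0, 0]
    - [0, 0, 0]
    - [0, 0, 0]
    - [0, 0, 0]
  fingers: [0.32, 0.32, 0.32, 0.32, 0.32]

```text
time_s: 9.05
tool_pos: [0.5716, -0.0334, 0.0896]
ee_rot: [180.0, -0.0, 98.3]
wrist_force: [-0.9, -0.1, 0.9]
grip_width: 0.0623
grasp_force: 0.0
```

Call:
send_rows:
  travel:
    - [0, 0, 0]
    - [0, 0, 0]
    - [0, 0, 0]
    - [0, 0, 0]
    - [0, 0, 0]
    - [0, 0, 0]
    - [0, 0, 0]
    - [0, 0, 0]
    - [0, 0, 0]
  delta_rot:
    - [0, 0, 0]
    - [0, 0, 0]
    - [0, 0, 0]
    - [0, 0, 0]
    - [0, 0, 0]
    - [0, 0, 0]
    - [0, 0, 0]
    - [0, 0, 0]
    - [0, 0, 0]
  fingers: [1, 1, 1, 1, 1, 1, 1, 1, 1]
  squeeze: 50

```text
time_s: 9.95
tool_pos: [0.5706, -0.0345, 0.0893]
ee_rot: [-180.0, -0.0, 98.2]
wrist_force: [-1.4, 0.2, 2.2]
grip_width: 0.0176
grasp_force: 50.0
```

Run:
```python
from h import *
print({k:np.round(v,4) for k,v in manip.get_state().items()})
```

```text
{'time_s': np.float64(9.95), 'joint_positions': array([-4.613000e+00,  2.405900e+01,  1.002211e+02, -2.300000e-03,
        5.573600e+01, -1.282800e+01]), 'qvel': array([ 0.0468, -0.0019,  0.0855,  0.0155,  0.0121, -0.038 ]), 'joint_efforts': array([ 2.81600e-01, -4.16917e+01, -1.96489e+01,  1.93800e-01,
       -3.76900e-01,  3.90000e-03]), 'tool_pos': array([ 0.5706, -0.0345,  0.0893]), 'ee_rot': array([-1.799839e+02, -1.700000e-03,  9.821640e+01]), 'wrist_force': array([-1.3815,  0.197 ,  2.1598]), 'torque': array([-0.1459,  0.2986, -0.0089]), 'grasp_force': np.float64(50.0006), 'grip_width': np.float64(0.0176)}
```

Run:
```python
from h import *
plan([(.5706,-.0345,.20,98.2),(.45,.13,.20,98.2),(.36,.27,.20,98.2),(.36,.27,.019,98.2)])
```

```text
now [ 0.5706 -0.0345  0.0893] [-179.98   -0.     98.22] J [ -5.  24. 100.  -0.  56. -13.] t 9.95 w 0.0176
-> (0.5706, -0.0345, 0.2, 98.2) travel [0.0, -0.0, -0.443] rz 0.0 rows 4 
-> (0.45, 0.13, 0.2, 98.2) travel [0.72, -0.384, -0.0] rz -0.0 rows 6 
-> (0.36, 0.27, 0.2, 98.2) travel [0.606, -0.276, -0.0] rz -0.0 rows 5 
-> (0.36, 0.27, 0.019, 98.2) travel [0.0, -0.0, 0.724] rz -0.0 rows 5
```

Call:
send_rows:
  travel:
    - [0, 0, -0.04]
    - [0, 0, -0.08]
    - [0, 0, -0.12]
    - [0, 0, -0.25]
    - [0, 0, -0.44]
    - [0, 0, -0.44]
    - [0, 0, -0.44]
  delta_rot:
    - [0, 0, 0]
    - [0, 0, 0]
    - [0, 0, 0]
    - [0, 0, 0]
    - [0, 0, 0]
    - [0, 0, 0]
    - [0, 0, 0]
  fingers: [1, 1, 1, 1, 1, 1, 1]

```text
time_s: 10.65
tool_pos: [0.5713, -0.0345, 0.2008]
ee_rot: [179.8, 0.0, 98.2]
wrist_force: [-0.4, -1.1, -4.3]
grip_width: 0.0177
grasp_force: 50.0
```

Call:
send_rows:
  travel:
    - [0.2, -0.1, 0]
    - [0.36, -0.19, 0]
    - [0.54, -0.28, 0]
    - [0.72, -0.384, 0]
    - [0.72, -0.384, 0]
    - [0.72, -0.384, 0]
    - [0.72, -0.384, 0]
  delta_rot:
    - [0, 0, 0]
    - [0, 0, 0]
    - [0, 0, 0]
    - [0, 0, 0]
    - [0, 0, 0]
    - [0, 0, 0]
    - [0, 0, 0]
  fingers: [1, 1, 1, 1, 1, 1, 1]

```text
time_s: 11.35
tool_pos: [0.4502, 0.1294, 0.1985]
ee_rot: [-179.9, 0.0, 98.2]
wrist_force: [0.0, -0.6, -3.3]
grip_width: 0.0177
grasp_force: 50.0
```

Call:
send_rows:
  travel:
    - [0.2, -0.09, 0]
    - [0.36, -0.16, 0]
    - [0.54, -0.24, 0]
    - [0.606, -0.276, 0]
    - [0.606, -0.276, 0]
    - [0.606, -0.276, 0]
  delta_rot:
    - [0, 0, 0]
    - [0, 0, 0]
    - [0, 0, 0]
    - [0, 0, 0]
    - [0, 0, 0]
    - [0, 0, 0]
  fingers: [1, 1, 1, 1, 1, 1]

```text
time_s: 11.95
tool_pos: [0.361, 0.2693, 0.1988]
ee_rot: [-180.0, 0.1, 98.2]
wrist_force: [-0.7, -0.6, -2.2]
grip_width: 0.0179
grasp_force: 50.0
```

Call:
send_rows:
  travel:
    - [0, 0, 0.2]
    - [0, 0, 0.4]
    - [0, 0, 0.56]
    - [0, 0, 0.66]
    - [0, 0, 0.7]
    - [0, 0, 0.715]
    - [0, 0, 0.725]
  delta_rot:
    - [0, 0, 0]
    - [0, 0, 0]
    - [0, 0, 0]
    - [0, 0, 0]
    - [0, 0, 0]
    - [0, 0, 0]
    - [0, 0, 0]
  fingers: [1, 1, 1, 1, 1, 1, 1]

```text
time_s: 12.65
tool_pos: [0.3616, 0.2702, 0.0186]
ee_rot: [179.9, -0.1, 98.1]
wrist_force: [-0.3, 0.5, -2.8]
grip_width: 0.0178
grasp_force: 50.0
```

Call:
send_rows:
  travel:
    - [0, 0, 0.005]
    - [0, 0, 0.005]
    - [0, 0, 0.005]
    - [0, 0, 0.005]
    - [0, 0, -0.2]
    - [0, 0, -0.4]
    - [0, 0, -0.6]
    - [0, 0, -0.74]
    - [0, 0, -0.74]
    - [0, 0, -0.74]
  delta_rot:
    - [0, 0, 0]
    - [0, 0, 0]
    - [0, 0, 0]
    - [0, 0, 0]
    - [0, 0, 0]
    - [0, 0, 0]
    - [0, 0, 0]
    - [0, 0, 0]
    - [0, 0, 0]
    - [0, 0, 0]
  fingers: [1, 0.5, 0.3, 0.3, 0.3, 0.3, 0.3, 0.3, 0.3, 0.3]

```text
time_s: 13.65
tool_pos: [0.3601, 0.2702, 0.2036]
ee_rot: [179.9, -0.1, 98.2]
wrist_force: [-0.6, 1.2, -0.3]
grip_width: 0.0637
grasp_force: 0.0
```

Run:
```python
from h import *
c=cam('top'); w=cloud(c); cv2.imwrite('pics/top1.png',c['image'])
meas(w,(410,200,470,275),.052,.064,'red')
meas(w,(405,278,449,340),.052,.064,'orange')
meas(w,(450,275,495,340),.052,.064,'green')
plan([(.45,.10,.22,98.2),(.545,-.04,.3,98.2)])
```

```text
red n 604 c 602.8 -311.1 z 0.057 size 117 59 long-axis yaw 5.4
orange n 752 c 420.0 -271.5 z 0.0568 size 119 59 long-axis yaw -2.2
green n 681 c 432.1 -384.0 z 0.0569 size 118 58 long-axis yaw 5.1
now [0.3594 0.2697 0.2024] [-1.7995e+02  2.0000e-02  9.8230e+01] J [ 35.   7. 106.   0.  67.  27.] t 13.7 w 0.0637
-> (0.45, 0.1, 0.22, 98.2) travel [-0.723, 0.261, -0.07] rz 0.0 rows 5 
-> (0.545, -0.04, 0.3, 98.2) travel [-0.608, 0.296, -0.32] rz -0.0 rows 5
```

View pics/top1.png

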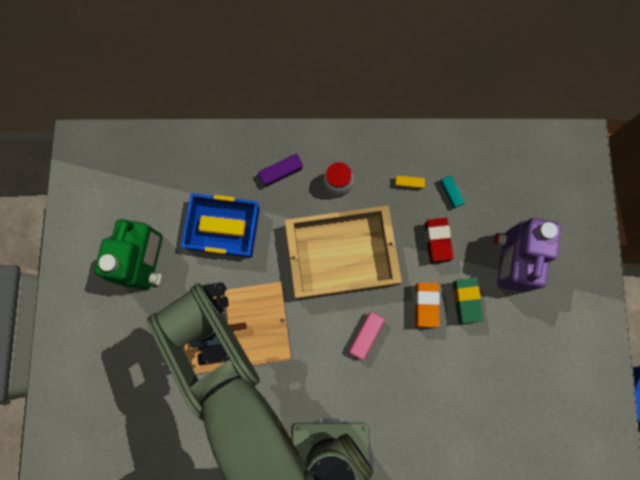

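The top view shows the brush in the basket at (221,225), the lid lying clear at (245,325), the crate open, and the cartons where they were. Next I'll measure the crate from above with the wrist camera.

Run:
```python
from h import *
plan([(.45,.10,.22,53),(.545,-.04,.3,8.2)])
```

```text
now [0.3594 0.2697 0.2024] [-1.7995e+02  2.0000e-02  9.8230e+01] J [ 35.   7. 106.   0.  67.  27.] t 13.7 w 0.0637
-> (0.45, 0.1, 0.22, 53) travel [-0.723, 0.261, -0.07] rz 0.377 rows 7 
-> (0.545, -0.04, 0.3, 8.2) travel [-0.219, 0.64, -0.32] rz 0.373 rows 7
```

Call:
send_rows:
  travel:
    - [-0.723, 0.261, -0.07]
    - [-0.723, 0.261, -0.07]
    - [-0.723, 0.261, -0.07]
    - [-0.723, 0.261, -0.07]
    - [-0.723, 0.261, -0.07]
    - [-0.723, 0.261, -0.07]
    - [-0.723, 0.261, -0.07]
  delta_rot:
    - [0, 0, 0.377]
    - [0, 0, 0.377]
    - [0, 0, 0.377]
    - [0, 0, 0.377]
    - [0, 0, 0.377]
    - [0, 0, 0.377]
    - [0, 0, 0.377]
  fingers: [0.25, 0.25, 0.25, 0.25, 0.25, 0.25, 0.25]

```text
time_s: 14.4
tool_pos: [0.4496, 0.0998, 0.2184]
ee_rot: [-179.8, 0.2, 52.9]
wrist_force: [1.1, -0.5, -0.2]
grip_width: 0.0683
grasp_force: 0.0
```

Call:
send_rows:
  travel:
    - [-0.219, 0.64, -0.32]
    - [-0.219, 0.64, -0.32]
    - [-0.219, 0.64, -0.32]
    - [-0.219, 0.64, -0.32]
    - [-0.219, 0.64, -0.32]
    - [-0.219, 0.64, -0.32]
    - [-0.219, 0.64, -0.32]
    - [-0.219, 0.64, -0.32]
  delta_rot:
    - [0, 0, 0.373]
    - [0, 0, 0.373]
    - [0, 0, 0.373]
    - [0, 0, 0.373]
    - [0, 0, 0.373]
    - [0, 0, 0.373]
    - [0, 0, 0.373]
    - [0, 0, 0.373]
  fingers: [0.25, 0.25, 0.25, 0.25, 0.25, 0.25, 0.25, 0.25]

```text
time_s: 15.2
tool_pos: [0.5449, -0.0392, 0.2994]
ee_rot: [-180.0, 0.1, 8.3]
wrist_force: [-0.2, 0.4, -0.0]
grip_width: 0.0682
grasp_force: 0.0
```

Run:
```python
from h import *
c=cam('wrist'); w=cloud(c); cv2.imwrite('pics/w4.png',c['image']); np.savez('w4.npz',w=w,im=c['image'])
p=w[:360].reshape(-1,3); m=(p[:,2]>.064)&(p[:,2]<.078)&(p[:,0]>.4)&(p[:,1]>-.25)&(p[:,1]<.16); q=p[m]
# crate-frame coords with a guess
a=np.radians(8.25); ex=np.array([np.cos(a),np.sin(a)]); ey=np.array([-np.sin(a),np.cos(a)]); o=np.array([.571,-.0325])
X=(q[:,:2]-o)@ex*1000; Y=(q[:,:2]-o)@ey*1000
def edge(s,t,lo,hi,sgn,side):
    # boundary fit: coordinate s extreme in bins of t
    pts=[]
    for b in np.arange(-80,81,10):
        k=(abs(t-b)<5)&(s*sgn>lo)&(s*sgn<hi)
        if k.sum()>15: pts.append((b,(np.percentile(s[k],97) if side*sgn>0 else np.percentile(s[k],3))))
    pts=np.array(pts)
    if len(pts)>3:
        f=np.polyfit(pts[:,0],pts[:,1],1); print(sgn,side,'n',len(pts),'off',f[1].round(1),'slope deg',np.degrees(f[0]).round(2))
print('z',np.median(q[:,2]))
print('x far out/in'); edge(X,Y,85,125,1,1); edge(X,Y,85,125,1,-1)
print('x near'); edge(X,Y,85,125,-1,1); edge(X,Y,85,125,-1,-1)
print('y left'); edge(Y,X,110,160,1,1); edge(Y,X,110,160,1,-1)
print('y right'); edge(Y,X,110,160,-1,1); edge(Y,X,110,160,-1,-1)
for n,h in(('red',((0,100,40),(8,255,255))),):
    meas(w,(400,0,640,300),.052,.064,n)
```

```text
z 0.07133420198077639
x far out/in
1 1 n 17 off 109.8 slope deg -0.01
1 -1 n 17 off 98.1 slope deg 0.01
x near
-1 1 n 17 off -109.2 slope deg -0.07
-1 -1 n 17 off -97.6 slope deg 0.01
y left
1 1 n 17 off 145.9 slope deg -0.06
1 -1 n 17 off 124.3 slope deg 0.13
y right
-1 1 n 17 off -146.7 slope deg 0.1
-1 -1 n 17 off -125.3 slope deg -0.07
red n 8994 c 565.3 -274.3 z 0.0577 size 277 226 long-axis yaw 86.7
```

View pics/w4.png

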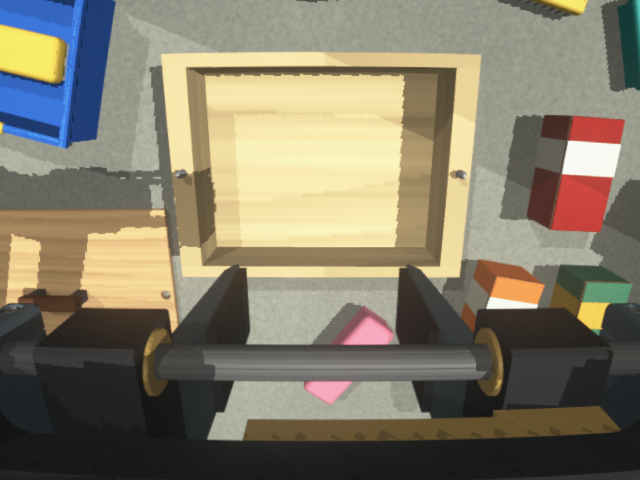

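The crate's edges fit the given sizes to 0.7 mm: origin (0.5713, −0.033), yaw 8.25°. The red carton is at (575,172).

```bash
cat >> h.py <<'E'
a_=np.radians(8.25); O=np.array([.5713,-.033])
def C(x,y): # crate mm -> world m
    return O+np.array([np.cos(a_)*x-np.sin(a_)*y, np.sin(a_)*x+np.cos(a_)*y])/1000
def inC(p):
    d=(np.array(p)[:2]-O)*1000; return np.array([np.cos(a_)*d[0]+np.sin(a_)*d[1], -np.sin(a_)*d[0]+np.cos(a_)*d[1]])
E
python3 - <<'E'
from h import *
plan([(.575,-.18,.25,6),(.590,-.309,.2,5.3)])
E
```

```text
now [ 0.5449 -0.0391  0.2996] [-1.7997e+02  9.0000e-02  8.3200e+00] J [-5. 13. 84.  0. 82. 76.] t 15.25 w 0.0683
-> (0.575, -0.18, 0.25, 6) travel [0.038, 0.575, 0.198] rz 0.019 rows 5 
-> (0.59, -0.309, 0.2, 5.3) travel [0.006, 0.519, 0.2] rz 0.006 rows 4
```

Call:
send_rows:
  travel:
    - [0.038, 0.575, 0.198]
    - [0.038, 0.575, 0.198]
    - [0.038, 0.575, 0.198]
    - [0.038, 0.575, 0.198]
    - [0.038, 0.575, 0.198]
  delta_rot:
    - [0, 0, 0.019]
    - [0, 0, 0.019]
    - [0, 0, 0.019]
    - [0, 0, 0.019]
    - [0, 0, 0.019]
  fingers: [0.14, 0.14, 0.14, 0.14, 0.14]

```text
time_s: 15.75
tool_pos: [0.5749, -0.1809, 0.2498]
ee_rot: [-179.9, 0.1, 5.9]
wrist_force: [0.5, -0.0, -0.0]
grip_width: 0.0785
grasp_force: 0.0
```

Call:
send_rows:
  travel:
    - [0.006, 0.519, 0.2]
    - [0.006, 0.519, 0.2]
    - [0.006, 0.519, 0.2]
    - [0.006, 0.519, 0.2]
    - [0.006, 0.519, 0.2]
  delta_rot:
    - [0, 0, 0.006]
    - [0, 0, 0.006]
    - [0, 0, 0.006]
    - [0, 0, 0.006]
    - [0, 0, 0.006]
  fingers: [0.14, 0.14, 0.14, 0.14, 0.14]

```text
time_s: 16.25
tool_pos: [0.5904, -0.3081, 0.2011]
ee_rot: [-179.9, -0.0, 5.3]
wrist_force: [-1.5, -0.2, -0.3]
grip_width: 0.0785
grasp_force: 0.0
```

Run:
```python
from h import *
c=cam('wrist'); w=cloud(c)
b=w.copy(); b[(abs(w[...,0]-.606)>.09)|(abs(w[...,1]+.31)>.06)]=np.nan
x,y,t=meas(b,(0,0,640,480),.054,.063,'red')
plan([(x/1000,y/1000,.1,t),(x/1000,y/1000,.017,t),(x/1000,y/1000,.17,t)])
```

```text
red n 11147 c 607.4 -309.0 z 0.0574 size 121 59 long-axis yaw 6.0
now [ 0.5906 -0.3076  0.2018] [-1.7997e+02 -6.0000e-02  5.3100e+00] J [-29.  27.  78.   0.  75.  56.] t 16.3 w 0.0785
-> (0.607402099609375, -0.30899212646484375, 0.1, 5.9692230224609375) travel [0.066, 0.012, 0.407] rz -0.006 rows 4 
-> (0.607402099609375, -0.30899212646484375, 0.017, 5.9692230224609375) travel [0.0, -0.0, 0.332] rz -0.0 rows 3 
-> (0.607402099609375, -0.30899212646484375, 0.17, 5.9692230224609375) travel [-0.0, 0.0, -0.612] rz -0.0 rows 5
```

Call:
send_rows:
  travel:
    - [0.066, 0.012, 0.2]
    - [0.066, 0.012, 0.4]
    - [0.066, 0.012, 0.6]
    - [0.066, 0.012, 0.72]
    - [0.066, 0.012, 0.739]
    - [0.066, 0.012, 0.739]
  delta_rot:
    - [0, 0, -0.006]
    - [0, 0, -0.006]
    - [0, 0, -0.006]
    - [0, 0, -0.006]
    - [0, 0, -0.006]
    - [0, 0, -0.006]
  fingers: [0.14, 0.14, 0.14, 0.14, 0.14, 0.14]

```text
time_s: 16.9
tool_pos: [0.6076, -0.3095, 0.0171]
ee_rot: [180.0, -0.0, 6.0]
wrist_force: [-0.2, 0.9, 1.0]
grip_width: 0.0785
grasp_force: 0.0
```

Call:
send_rows:
  travel:
    - [0, 0, 0]
    - [0, 0, 0]
    - [0, 0, 0]
    - [0, 0, 0]
    - [0, 0, 0]
    - [0, 0, -0.1]
    - [0, 0, -0.3]
    - [0, 0, -0.5]
    - [0, 0, -0.612]
    - [0, 0, -0.612]
  delta_rot:
    - [0, 0, 0]
    - [0, 0, 0]
    - [0, 0, 0]
    - [0, 0, 0]
    - [0, 0, 0]
    - [0, 0, 0]
    - [0, 0, 0]
    - [0, 0, 0]
    - [0, 0, 0]
    - [0, 0, 0]
  fingers: [1, 1, 1, 1, 1, 1, 1, 1, 1, 1]
  squeeze: 50

```text
time_s: 17.9
tool_pos: [0.609, -0.3123, 0.1744]
ee_rot: [179.7, -0.5, 5.9]
wrist_force: [0.2, 0.1, -4.5]
grip_width: 0.0579
grasp_force: 50.0
```

Run:
```python
from h import *
q=C(33,77)
plan([(*C(20,-20),.17,8.25),(*q,.15,8.25),(*q,.035,8.25),(*q,.025,8.25)])
```

```text
now [ 0.609  -0.3123  0.1744] [179.66  -0.49   5.93] J [-28.  29.  78.  -0.  72.  56.] t 17.9 w 0.0579
-> (np.float64(0.593962880176217), np.float64(-0.049923175296569824), 0.17, 8.25) travel [0.048, -1.05, 0.018] rz -0.019 rows 7 BAD
-> (np.float64(0.5929095638717283), np.float64(0.04793841331082353), 0.15, 8.25) travel [0.052, -0.388, 0.08] rz -0.0 rows 3 
-> (np.float64(0.5929095638717283), np.float64(0.04793841331082353), 0.035, 8.25) travel [-0.0, -0.0, 0.46] rz -0.0 rows 4 
-> (np.float64(0.5929095638717283), np.float64(0.04793841331082353), 0.025, 8.25) travel [-0.0, -0.0, 0.04] rz -0.0 rows 2
```

Call:
send_rows:
  travel:
    - [0.04, -0.2, 0]
    - [0.04, -0.4, 0]
    - [0.04, -0.6, 0]
    - [0.04, -0.8, 0]
    - [0.048, -0.9, 0.018]
    - [0.048, -0.9, 0.018]
    - [0.048, -0.9, 0.018]
  delta_rot:
    - [0, 0, 0]
    - [0, 0, 0]
    - [0, 0, -0.019]
    - [0, 0, -0.019]
    - [0, 0, -0.019]
    - [0, 0, -0.019]
    - [0, 0, -0.019]
  fingers: [1, 1, 1, 1, 1, 1, 1]

```text
time_s: 18.6
tool_pos: [0.5942, -0.0854, 0.1622]
ee_rot: [-180.0, 0.2, 8.3]
wrist_force: [-1.7, -0.7, -4.2]
grip_width: 0.0578
grasp_force: 50.0
```

Run:
```python
from h import *
q=C(33,77).round(4)
plan([(*q,.15,8.25),(*q,.035,8.25),(*q,.025,8.25)])
```

```text
now [ 0.5942 -0.0854  0.1622] [-179.97    0.25    8.3 ] J [-9. 23. 91. -0. 67. 72.] t 18.6 w 0.0578
-> (np.float64(0.5929), np.float64(0.0479), 0.15, 8.25) travel [0.072, -0.528, 0.049] rz 0.0 rows 4 
-> (np.float64(0.5929), np.float64(0.0479), 0.035, 8.25) travel [-0.0, -0.0, 0.46] rz -0.0 rows 4 
-> (np.float64(0.5929), np.float64(0.0479), 0.025, 8.25) travel [-0.0, -0.0, 0.04] rz -0.0 rows 2
```

Call:
send_rows:
  travel:
    - [0.03, -0.2, 0.02]
    - [0.06, -0.4, 0.04]
    - [0.072, -0.528, 0.049]
    - [0.072, -0.528, 0.049]
    - [0.072, -0.528, 0.049]
    - [0.072, -0.528, 0.049]
    - [0.072, -0.528, 0.049]
  delta_rot:
    - [0, 0, 0]
    - [0, 0, 0]
    - [0, 0, 0]
    - [0, 0, 0]
    - [0, 0, 0]
    - [0, 0, 0]
    - [0, 0, 0]
  fingers: [1, 1, 1, 1, 1, 1, 1]

```text
time_s: 19.3
tool_pos: [0.5946, 0.0457, 0.1522]
ee_rot: [180.0, 0.0, 8.1]
wrist_force: [-0.3, 0.6, -4.3]
grip_width: 0.0577
grasp_force: 50.0
```

Run:
```python
from h import *
s=manip.get_state(); print(inC(s['tool_pos']),s['ee_rot'],s['tool_pos'],s['wrist_force'],s['qvel'].round(1))
q=C(33,77).round(4)
plan([(*q,.035,8.25),(*q,.027,8.25)])
c=cam('wrist'); cv2.imwrite('pics/w5.png',c['image'])
```

```text
[34.36847191 74.5242746 ] [1.79981790e+02 1.63335087e-02 8.09247008e+00] [0.59461912 0.04568467 0.15219101] [-0.27831329  0.61381684 -4.25828362] [ 0.2 -0.1 -0.1  0.1  0.   0.1]
now [0.5946 0.0457 0.1522] [1.7998e+02 2.0000e-02 8.0900e+00] J [ 3. 23. 92. -0. 65. 85.] t 19.3 w 0.0577
-> (np.float64(0.5929), np.float64(0.0479), 0.035, 8.25) travel [-0.006, -0.01, 0.469] rz -0.001 rows 4 
-> (np.float64(0.5929), np.float64(0.0479), 0.027, 8.25) travel [-0.0, -0.0, 0.032] rz -0.0 rows 2
```

View pics/w5.png

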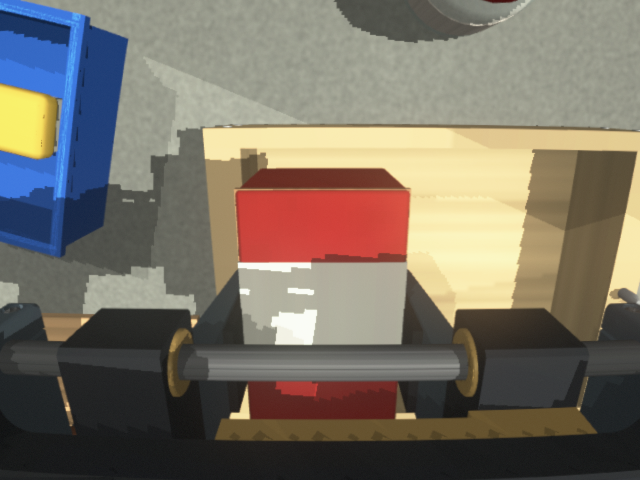

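The red carton (236–410, 168–420) is held square, just inside the left wall. Lowering it into the crate.

Call:
send_rows:
  travel:
    - [-0.006, -0.008, 0.15]
    - [-0.006, -0.008, 0.3]
    - [-0.006, -0.008, 0.42]
    - [-0.006, -0.008, 0.47]
    - [-0.006, -0.008, 0.49]
    - [-0.006, -0.008, 0.505]
    - [-0.006, -0.008, 0.505]
  delta_rot:
    - [0, 0, -0.001]
    - [0, 0, -0.001]
    - [0, 0, -0.001]
    - [0, 0, -0.001]
    - [0, 0, -0.001]
    - [0, 0, -0.001]
    - [0, 0, -0.001]
  fingers: [1, 1, 1, 1, 1, 1, 1]

```text
time_s: 20.05
tool_pos: [0.5937, 0.049, 0.0272]
ee_rot: [180.0, -0.1, 8.3]
wrist_force: [-0.7, 0.4, -3.1]
grip_width: 0.0577
grasp_force: 50.0
```

Run:
```python
from h import *
s=manip.get_state(); print(inC(s['tool_pos']),s['ee_rot'],s['tool_pos'],s['wrist_force'],s['qvel'].round(1))
```

```text
[33.94912965 77.97566746] [ 1.79993127e+02 -1.28326685e-01  8.32130968e+00] [0.59370887 0.04904018 0.0272275 ] [-0.67793186  0.42270609 -3.14977067] [ 0.1 -0.6 -0.3  0.1  0.4  0. ]
```

Call:
send_rows:
  travel:
    - [0, 0, 0.006]
    - [0, 0, 0.009]
    - [0, 0, 0.009]
    - [0.006, 0, 0.009]
    - [0.012, 0, 0.009]
    - [0.016, 0, 0.009]
    - [0.02, 0, 0.009]
    - [0.02, 0, 0.009]
  delta_rot:
    - [0, 0, 0]
    - [0, 0, 0]
    - [0, 0, 0]
    - [0, 0, 0]
    - [0, 0, 0]
    - [0, 0, 0]
    - [0, 0, 0]
    - [0, 0, 0]
  fingers: [1, 1, 1, 1, 1, 1, 1, 1]

```text
time_s: 20.85
tool_pos: [0.5977, 0.0498, 0.0266]
ee_rot: [180.0, -0.1, 8.3]
wrist_force: [-5.2, -0.2, 8.3]
grip_width: 0.0579
grasp_force: 50.0
```

Run:
```python
from h import *
s=manip.get_state(); print(inC(s['tool_pos']),s['ee_rot'],s['tool_pos'],s['wrist_force'],s['qvel'].round(1))
```

```text
[38.05058025 78.17329491] [ 1.79982608e+02 -8.77375276e-02  8.34307794e+00] [0.59773952 0.04982429 0.02655461] [-5.21111954 -0.2289255   8.25411299] [-0.1 -0.2  0.  -0.1 -0.1 -0. ]
```

Call:
send_rows:
  travel:
    - [0.006, 0, 0]
    - [0.012, 0, 0]
    - [0.012, 0, 0]
    - [0.012, 0, 0]
    - [0.012, 0, 0]
  delta_rot:
    - [0, 0, 0]
    - [0, 0, 0]
    - [0, 0, 0]
    - [0, 0, 0]
    - [0, 0, 0]
  fingers: [1, 1, 1, 1, 1]

```text
time_s: 21.35
tool_pos: [0.5977, 0.0499, 0.0265]
ee_rot: [-180.0, 0.3, 8.3]
wrist_force: [-11.3, -2.5, 12.8]
grip_width: 0.0581
grasp_force: 50.0
```

Call:
send_rows:
  travel:
    - [0, 0, 0]
    - [0, 0, 0]
    - [0, 0, 0]
    - [0, 0, -0.15]
    - [0, 0, -0.3]
    - [0, 0, -0.36]
    - [0, 0, -0.36]
  delta_rot:
    - [0, 0, 0]
    - [0, 0, 0]
    - [0, 0, 0]
    - [0, 0, 0]
    - [0, 0, 0]
    - [0, 0, 0]
    - [0, 0, 0]
  fingers: [0.29, 0.29, 0.29, 0.29, 0.29, 0.29, 0.29]

```text
time_s: 22.05
tool_pos: [0.6029, 0.0505, 0.1169]
ee_rot: [180.0, -0.4, 8.3]
wrist_force: [-0.9, 1.1, -0.6]
grip_width: 0.0644
grasp_force: 0.0
```

Run:
```python
from h import *
print(inC(T()[:3,3]))
plan([(*C(36,24).round(4),.115,8.25),(*C(36,24).round(4),.022,8.25)])
c=cam('wrist'); w=cloud(c); b=w.copy(); f=C(38,80); b[(abs(w[...,0]-f[0])>.09)|(abs(w[...,1]-f[1])>.06)]=np.nan
meas(b,(0,0,640,480),.060,.0695,'red',c['image'],((0,0,0),(180,255,255)))
```

```text
[43.25956714 78.11098024]
now [0.6029 0.0505 0.1169] [179.97  -0.39   8.34] J [ 4. 25. 94.  0. 61. 85.] t 22.05 w 0.0644
-> (np.float64(0.6035), np.float64(-0.0041), 0.115, 8.25) travel [-0.029, 0.216, 0.008] rz 0.001 rows 3 
-> (np.float64(0.6035), np.float64(-0.0041), 0.022, 8.25) travel [-0.0, -0.0, 0.372] rz -0.0 rows 3 
red n 17738 c 584.1 57.3 z 0.0655 size 144 76 long-axis yaw 8.4
```

Call:
send_rows:
  travel:
    - [-0.029, 0.1, 0]
    - [-0.029, 0.216, 0]
    - [-0.029, 0.216, 0]
    - [-0.029, 0.216, 0.01]
    - [-0.029, 0.216, 0.01]
    - [-0.029, 0.216, 0.01]
  delta_rot:
    - [0, 0, 0]
    - [0, 0, 0]
    - [0, 0, 0]
    - [0, 0, 0]
    - [0, 0, 0]
    - [0, 0, 0]
  fingers: [1, 1, 1, 1, 1, 1]

```text
time_s: 22.7
tool_pos: [0.6009, -0.0033, 0.1107]
ee_rot: [-180.0, 0.1, 8.4]
wrist_force: [0.6, 0.0, -0.3]
grip_width: 0.0196
grasp_force: 0.0
```

Run:
```python
from h import *
print(inC(T()[:3,3]))
plan([(*C(38,24).round(4),.022,8.25),(*C(38,53.5).round(4),.022,8.25)])
```

```text
[33.53262292 25.1161681 ]
now [ 0.6009 -0.0033  0.1107] [-1.7997e+02  7.0000e-02  8.3900e+00] J [-1. 25. 95.  0. 60. 80.] t 22.7 w 0.0196
-> (np.float64(0.6055), np.float64(-0.0038), 0.022, 8.25) travel [0.018, 0.005, 0.355] rz 0.001 rows 3 
-> (np.float64(0.6012), np.float64(0.0254), 0.022, 8.25) travel [-0.0, -0.118, -0.0] rz -0.0 rows 2
```

Call:
send_rows:
  travel:
    - [0.018, 0, 0]
    - [0.018, 0, 0.1]
    - [0.018, 0, 0.25]
    - [0.018, 0, 0.355]
    - [0.018, 0, 0.355]
    - [0.018, -0.02, 0.355]
    - [0.018, -0.04, 0.355]
    - [0.018, -0.06, 0.355]
    - [0.018, -0.08, 0.355]
    - [0.018, -0.1, 0.355]
    - [0.018, -0.115, 0.355]
    - [0.018, -0.115, 0.355]
  delta_rot:
    - [0, 0, 0]
    - [0, 0, 0]
    - [0, 0, 0]
    - [0, 0, 0]
    - [0, 0, 0]
    - [0, 0, 0]
    - [0, 0, 0]
    - [0, 0, 0]
    - [0, 0, 0]
    - [0, 0, 0]
    - [0, 0, 0]
    - [0, 0, 0]
  fingers: [1, 1, 1, 1, 1, 1, 1, 1, 1, 1, 1, 1]

```text
time_s: 23.9
tool_pos: [0.6015, 0.0257, 0.0229]
ee_rot: [-180.0, -0.0, 8.4]
wrist_force: [0.8, -0.6, 0.9]
grip_width: 0.0003
grasp_force: 0.2
```

Run:
```python
from h import *
s=manip.get_state(); print(inC(s['tool_pos']),s['ee_rot'],s['tool_pos'],s['wrist_force'],s['grip_width'])
```

```text
[38.35151801 53.70435218] [-1.79968992e+02 -2.57739204e-02  8.35051192e+00] [0.60154845 0.02565175 0.02293076] [ 0.75133413 -0.58038985  0.87766099] 0.0002599416175676163
```

Call:
send_rows:
  travel:
    - [0, -0.008, 0]
    - [0, -0.016, 0]
    - [0, -0.016, 0]
    - [0, -0.016, 0]
  delta_rot:
    - [0, 0, 0]
    - [0, 0, 0]
    - [0, 0, 0]
    - [0, 0, 0]
  fingers: [1, 1, 1, 1]

```text
time_s: 24.3
tool_pos: [0.6013, 0.026, 0.0228]
ee_rot: [179.8, 0.0, 8.4]
wrist_force: [1.0, -12.0, 2.7]
grip_width: 0.0001
grasp_force: 5.9
```

Run:
```python
from h import *
s=manip.get_state(); print(inC(s['tool_pos']),s['ee_rot'],s['tool_pos'],s['wrist_force'],s['grip_width'])
c=cam('wrist'); cv2.imwrite('pics/w6.png',c['image'])
```

```text
[38.1412228  54.11092101] [1.79756533e+02 6.39542571e-03 8.40286789e+00] [0.601282   0.02602393 0.02281107] [  1.00808221 -12.02597494   2.66057518] 5.878751425089494e-05
```

View pics/w6.png

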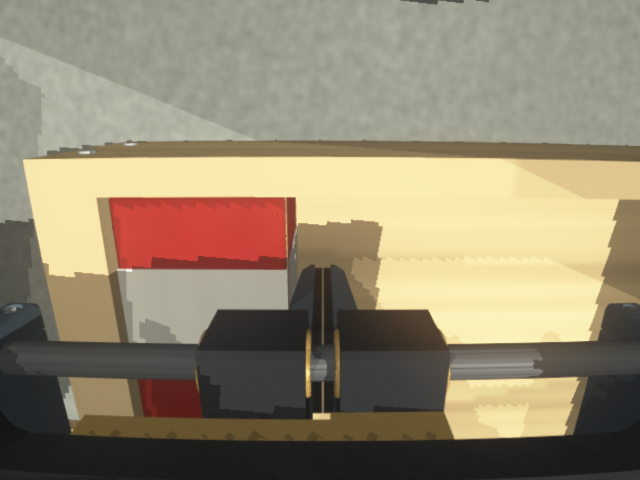

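The red carton (110–295, 197–415) is flush with the far and left walls, and the push reached a firm 12 N. Next is the orange one.

Run:
```python
from h import *
plan([(.601,.02,.20,8.25),(.50,-.15,.20,0),(.405,-.268,.20,-2.2)])
```

```text
now [0.6013 0.026  0.0228] [179.76   0.     8.4 ] J [  2.  31. 100.  -0.  49.  83.] t 24.35 w 0.0006
-> (0.601, 0.02, 0.2, 8.25) travel [-0.005, 0.024, -0.709] rz 0.001 rows 5 
-> (0.5, -0.15, 0.2, 0) travel [-0.497, 0.615, 0.0] rz 0.069 rows 5 
-> (0.405, -0.268, 0.2, -2.2) travel [-0.38, 0.472, 0.0] rz 0.018 rows 5
```

Call:
send_rows:
  travel:
    - [0, 0.024, 0]
    - [0, 0.024, -0.2]
    - [0, 0.024, -0.4]
    - [0, 0.024, -0.6]
    - [0, 0.024, -0.709]
    - [0, 0.024, -0.709]
  delta_rot:
    - [0, 0, 0]
    - [0, 0, 0]
    - [0, 0, 0]
    - [0, 0, 0]
    - [0, 0, 0]
    - [0, 0, 0]
  fingers: [1, 1, 1, 1, 1, 1]

```text
time_s: 24.95
tool_pos: [0.604, 0.0236, 0.2047]
ee_rot: [-180.0, -0.5, 8.3]
wrist_force: [-0.2, -0.2, -0.6]
grip_width: 0.0002
grasp_force: 0.0
```

Call:
send_rows:
  travel:
    - [-0.497, 0.615, 0]
    - [-0.497, 0.615, 0]
    - [-0.497, 0.615, 0]
    - [-0.497, 0.615, 0]
    - [-0.497, 0.615, 0]
    - [-0.497, 0.615, 0]
  delta_rot:
    - [0, 0, 0.069]
    - [0, 0, 0.069]
    - [0, 0, 0.069]
    - [0, 0, 0.069]
    - [0, 0, 0.069]
    - [0, 0, 0.069]
  fingers: [0.14, 0.14, 0.14, 0.14, 0.14, 0.14]

```text
time_s: 25.55
tool_pos: [0.5002, -0.1473, 0.1986]
ee_rot: [-179.9, 0.1, -0.1]
wrist_force: [0.4, 0.6, 0.0]
grip_width: 0.0454
grasp_force: 0.0
```

Call:
send_rows:
  travel:
    - [-0.38, 0.472, 0]
    - [-0.38, 0.472, 0]
    - [-0.38, 0.472, 0]
    - [-0.38, 0.472, 0]
    - [-0.38, 0.472, 0]
    - [-0.38, 0.472, 0]
  delta_rot:
    - [0, 0, 0.018]
    - [0, 0, 0.018]
    - [0, 0, 0.018]
    - [0, 0, 0.018]
    - [0, 0, 0.018]
    - [0, 0, 0.018]
  fingers: [0.14, 0.14, 0.14, 0.14, 0.14, 0.14]

```text
time_s: 26.15
tool_pos: [0.4074, -0.2639, 0.1994]
ee_rot: [-179.9, 0.0, -2.0]
wrist_force: [-0.3, -0.1, 0.4]
grip_width: 0.0783
grasp_force: 0.0
```

Run:
```python
from h import *
c=cam('wrist'); w=cloud(c)
b=w.copy(); b[(abs(w[...,0]-.425)>.09)|(abs(w[...,1]+.27)>.05)]=np.nan
x,y,t=meas(b,(0,0,640,480),.054,.063,'orange')
b=w.copy(); b[(abs(w[...,0]-.435)>.09)|(abs(w[...,1]+.382)>.05)]=np.nan
meas(b,(0,0,640,480),.054,.063,'green')
plan([(x/1000,y/1000,.017,t)])
```

```text
orange n 11198 c 423.5 -269.0 z 0.0574 size 120 59 long-axis yaw -2.0
green n 11369 c 435.2 -383.1 z 0.0576 size 121 59 long-axis yaw 5.9
now [ 0.4075 -0.2638  0.1995] [-179.94    0.     -1.96] J [-34.  11. 102.   0.  67.  58.] t 26.2 w 0.0785
-> (0.42353396606445315, -0.2689507446289062, 0.017, -2.0012969970703125) travel [0.065, 0.018, 0.73] rz 0.0 rows 5
```

Call:
send_rows:
  travel:
    - [0.065, 0.018, 0.2]
    - [0.065, 0.018, 0.4]
    - [0.065, 0.018, 0.6]
    - [0.065, 0.018, 0.7]
    - [0.065, 0.018, 0.73]
    - [0.065, 0.018, 0.73]
  delta_rot:
    - [0, 0, 0]
    - [0, 0, 0]
    - [0, 0, 0]
    - [0, 0, 0]
    - [0, 0, 0]
    - [0, 0, 0]
  fingers: [0.14, 0.14, 0.14, 0.14, 0.14, 0.14]

```text
time_s: 26.8
tool_pos: [0.423, -0.2693, 0.0167]
ee_rot: [-179.9, 0.1, -2.0]
wrist_force: [0.2, 0.6, 0.5]
grip_width: 0.0788
grasp_force: 0.0
```

Call:
send_rows:
  travel:
    - [0, 0, 0]
    - [0, 0, 0]
    - [0, 0, 0]
    - [0, 0, 0]
    - [0, 0, 0]
    - [0, 0, -0.1]
    - [0, 0, -0.3]
    - [0, 0, -0.5]
    - [0, 0, -0.65]
    - [0, 0, -0.65]
    - [0, 0, -0.65]
  delta_rot:
    - [0, 0, 0]
    - [0, 0, 0]
    - [0, 0, 0]
    - [0, 0, 0]
    - [0, 0, 0]
    - [0, 0, 0]
    - [0, 0, 0]
    - [0, 0, 0]
    - [0, 0, 0]
    - [0, 0, 0]
    - [0, 0, 0]
  fingers: [1, 1, 1, 1, 1, 1, 1, 1, 1, 1, 1]
  squeeze: 50

```text
time_s: 27.9
tool_pos: [0.422, -0.2703, 0.1801]
ee_rot: [180.0, -0.0, -2.1]
wrist_force: [-0.4, 0.6, -4.2]
grip_width: 0.058
grasp_force: 50.0
```

Run:
```python
from h import *
q=C(33,17).round(4)
plan([(.51,-.13,.175,8.25),(*q,.16,8.25),(*q,.028,8.25)])
```

```text
now [ 0.422  -0.2703  0.1801] [ 1.7998e+02 -3.0000e-02 -2.1100e+00] J [-34.  13. 102.  -0.  65.  58.] t 27.9 w 0.058
-> (0.51, -0.13, 0.175, 8.25) travel [0.331, -0.574, 0.02] rz -0.086 rows 5 
-> (np.float64(0.6015), np.float64(-0.0114), 0.16, 8.25) travel [0.43, -0.417, 0.06] rz -0.0 rows 5 
-> (np.float64(0.6015), np.float64(-0.0114), 0.028, 8.25) travel [-0.0, -0.0, 0.528] rz -0.0 rows 4
```

Call:
send_rows:
  travel:
    - [0.11, -0.19, 0]
    - [0.22, -0.38, 0]
    - [0.331, -0.574, 0.02]
    - [0.331, -0.574, 0.02]
    - [0.331, -0.574, 0.02]
    - [0.331, -0.574, 0.02]
  delta_rot:
    - [0, 0, -0.03]
    - [0, 0, -0.06]
    - [0, 0, -0.086]
    - [0, 0, -0.086]
    - [0, 0, -0.086]
    - [0, 0, -0.086]
  fingers: [1, 1, 1, 1, 1, 1]

```text
time_s: 28.5
tool_pos: [0.5089, -0.1302, 0.1732]
ee_rot: [-180.0, 0.2, 8.2]
wrist_force: [-0.6, 0.1, -2.3]
grip_width: 0.058
grasp_force: 50.0
```

Call:
send_rows:
  travel:
    - [0.11, -0.11, 0.02]
    - [0.22, -0.22, 0.04]
    - [0.33, -0.33, 0.06]
    - [0.43, -0.417, 0.06]
    - [0.43, -0.417, 0.06]
    - [0.43, -0.417, 0.06]
    - [0.43, -0.417, 0.06]
  delta_rot:
    - [0, 0, 0]
    - [0, 0, 0]
    - [0, 0, 0]
    - [0, 0, 0]
    - [0, 0, 0]
    - [0, 0, 0]
    - [0, 0, 0]
  fingers: [1, 1, 1, 1, 1, 1, 1]

```text
time_s: 29.2
tool_pos: [0.6007, -0.0133, 0.1595]
ee_rot: [180.0, 0.1, 8.1]
wrist_force: [0.2, 0.0, -2.5]
grip_width: 0.0578
grasp_force: 50.0
```

Run:
```python
from h import *
c=cam('wrist'); cv2.imwrite('pics/w7.png',c['image'])
s=manip.get_state(); print(inC(s['tool_pos']))
q=C(33,17).round(4)
plan([(*q,.027,8.25)])
```

```text
[32.01831236 15.35072524]
now [ 0.6008 -0.0132  0.1598] [1.7998e+02 7.0000e-02 8.0900e+00] J [-2. 23. 91. -0. 66. 80.] t 29.25 w 0.0577
-> (np.float64(0.6015), np.float64(-0.0114), 0.027, 8.25) travel [0.004, -0.007, 0.531] rz -0.001 rows 4
```

View pics/w7.png

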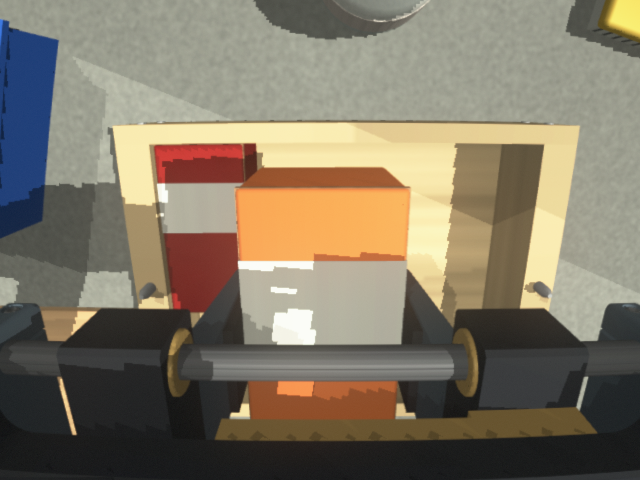

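The red carton sits flush in its corner (155–257, 144), and the orange one is held square beside it. Lowering and pushing it to the far wall.

Call:
send_rows:
  travel:
    - [0.004, -0.006, 0.15]
    - [0.004, -0.006, 0.3]
    - [0.004, -0.006, 0.45]
    - [0.004, -0.006, 0.5]
    - [0.004, -0.006, 0.52]
    - [0.004, -0.006, 0.533]
    - [0.004, -0.006, 0.538]
    - [0.004, -0.006, 0.538]
  delta_rot:
    - [0, 0, -0.001]
    - [0, 0, -0.001]
    - [0, 0, -0.001]
    - [0, 0, -0.001]
    - [0, 0, -0.001]
    - [0, 0, -0.001]
    - [0, 0, -0.001]
    - [0, 0, -0.001]
  fingers: [1, 1, 1, 1, 1, 1, 1, 1]

```text
time_s: 30.05
tool_pos: [0.6037, -0.0099, 0.027]
ee_rot: [180.0, -0.2, 8.3]
wrist_force: [-0.2, -0.3, -2.2]
grip_width: 0.0579
grasp_force: 50.0
```

Call:
send_rows:
  travel:
    - [0.006, 0, 0]
    - [0.012, 0, 0]
    - [0.018, 0, 0]
    - [0.024, 0, 0]
    - [0.028, 0, 0]
    - [0.028, 0, 0]
    - [0.028, 0, 0]
  delta_rot:
    - [0, 0, 0]
    - [0, 0, 0]
    - [0, 0, 0]
    - [0, 0, 0]
    - [0, 0, 0]
    - [0, 0, 0]
    - [0, 0, 0]
  fingers: [1, 1, 1, 1, 1, 1, 1]

```text
time_s: 30.75
tool_pos: [0.6059, -0.0094, 0.0269]
ee_rot: [-180.0, 0.4, 8.3]
wrist_force: [-13.1, -2.5, 12.6]
grip_width: 0.0576
grasp_force: 50.0
```

Run:
```python
from h import *
s=manip.get_state(); print(inC(s['tool_pos']),s['ee_rot'],s['tool_pos'],s['wrist_force'],s['grip_width'])
```

```text
[37.60227382 18.41278889] [-179.98370792    0.40574375    8.33102296] [ 0.60587104 -0.00938211  0.02694006] [-13.079648    -2.50704353  12.56449744] 0.05758738207323433
```

Call:
send_rows:
  travel:
    - [0, 0, 0]
    - [0, 0, 0]
    - [0, 0, 0]
    - [0, 0, -0.15]
    - [0, 0, -0.3]
    - [0, 0, -0.36]
    - [0, 0, -0.36]
    - [0, 0, -0.36]
  delta_rot:
    - [0, 0, 0]
    - [0, 0, 0]
    - [0, 0, 0]
    - [0, 0, 0]
    - [0, 0, 0]
    - [0, 0, 0]
    - [0, 0, 0]
    - [0, 0, 0]
  fingers: [0.29, 0.29, 0.29, 0.29, 0.29, 0.29, 0.29, 0.29]

```text
time_s: 31.55
tool_pos: [0.6093, -0.0087, 0.1148]
ee_rot: [-180.0, 0.0, 8.3]
wrist_force: [-0.9, 0.0, -0.3]
grip_width: 0.0648
grasp_force: 0.0
```

Run:
```python
from h import *
plan([(*C(38,-36).round(4),.11,8.25),(*C(38,-36).round(4),.022,8.25),(*C(38,-3).round(4),.022,8.25)])
```

```text
now [ 0.6093 -0.0087  0.1148] [-1.7999e+02  3.0000e-02  8.3500e+00] J [-2. 26. 93.  0. 61. 80.] t 31.55 w 0.0648
-> (np.float64(0.6141), np.float64(-0.0632), 0.11, 8.25) travel [-0.013, 0.218, 0.019] rz 0.001 rows 3 
-> (np.float64(0.6141), np.float64(-0.0632), 0.022, 8.25) travel [-0.0, -0.0, 0.352] rz -0.0 rows 3 
-> (np.float64(0.6093), np.float64(-0.0305), 0.022, 8.25) travel [-0.0, -0.132, -0.0] rz -0.0 rows 2
```

Call:
send_rows:
  travel:
    - [-0.013, 0.1, 0]
    - [-0.013, 0.218, 0.019]
    - [-0.013, 0.218, 0.019]
    - [-0.013, 0.218, 0.019]
    - [-0.013, 0.218, 0.019]
    - [-0.013, 0.218, 0.019]
    - [-0.013, 0.218, 0.12]
    - [-0.013, 0.218, 0.27]
    - [-0.013, 0.218, 0.371]
    - [-0.013, 0.218, 0.371]
    - [-0.013, 0.218, 0.371]
  delta_rot:
    - [0, 0, 0.001]
    - [0, 0, 0.001]
    - [0, 0, 0.001]
    - [0, 0, 0.001]
    - [0, 0, 0.001]
    - [0, 0, 0.001]
    - [0, 0, 0.001]
    - [0, 0, 0.001]
    - [0, 0, 0.001]
    - [0, 0, 0.001]
    - [0, 0, 0.001]
  fingers: [1, 1, 1, 1, 1, 1, 1, 1, 1, 1, 1]

```text
time_s: 32.65
tool_pos: [0.6146, -0.0627, 0.0231]
ee_rot: [-180.0, -0.0, 8.3]
wrist_force: [-0.1, -0.0, 0.7]
grip_width: 0.0003
grasp_force: 0.0
```

Call:
send_rows:
  travel:
    - [0, -0.02, 0]
    - [0, -0.04, 0]
    - [0, -0.06, 0]
    - [0, -0.08, 0]
    - [0, -0.1, 0]
    - [0, -0.12, 0]
    - [0, -0.128, 0]
    - [0, -0.136, 0]
    - [0, -0.14, 0]
    - [0, -0.14, 0]
    - [0, -0.14, 0]
  delta_rot:
    - [0, 0, 0]
    - [0, 0, 0]
    - [0, 0, 0]
    - [0, 0, 0]
    - [0, 0, 0]
    - [0, 0, 0]
    - [0, 0, 0]
    - [0, 0, 0]
    - [0, 0, 0]
    - [0, 0, 0]
    - [0, 0, 0]
  fingers: [1, 1, 1, 1, 1, 1, 1, 1, 1, 1, 1]

```text
time_s: 33.75
tool_pos: [0.6098, -0.0314, 0.0229]
ee_rot: [179.7, -0.0, 8.3]
wrist_force: [1.8, -11.2, 1.8]
grip_width: 0.0007
grasp_force: 5.5
```

Run:
```python
from h import *
s=manip.get_state(); print(inC(s['tool_pos']),s['ee_rot'],s['tool_pos'],s['wrist_force'],s['grip_width'])
```

```text
[38.29134942 -3.91855673] [ 1.79747749e+02 -3.15162215e-02  8.28958778e+00] [ 0.60975737 -0.03138348  0.02292078] [  1.81068763 -11.21619925   1.84661342] 0.0007069605339442621
```

Run:
```python
from h import *
plan([(.61,-.035,.20,8.25),(.51,-.21,.20,7),(.41,-.384,.20,5.9)])
```

```text
now [ 0.6098 -0.0314  0.0229] [ 1.7975e+02 -3.0000e-02  8.2900e+00] J [-4. 31. 99. -0. 50. 78.] t 33.75 w 0.0007
-> (0.61, -0.035, 0.2, 8.25) travel [-0.001, 0.014, -0.708] rz 0.0 rows 5 
-> (0.51, -0.21, 0.2, 7) travel [-0.496, 0.635, 0.0] rz 0.01 rows 6 
-> (0.41, -0.384, 0.2, 5.9) travel [-0.482, 0.642, 0.0] rz 0.009 rows 6
```

Call:
send_rows:
  travel:
    - [0, 0.02, 0]
    - [0, 0.02, -0.2]
    - [0, 0.02, -0.4]
    - [0, 0.02, -0.6]
    - [0, 0.02, -0.708]
    - [0, 0.02, -0.708]
  delta_rot:
    - [0, 0, 0]
    - [0, 0, 0]
    - [0, 0, 0]
    - [0, 0, 0]
    - [0, 0, 0]
    - [0, 0, 0]
  fingers: [1, 1, 1, 1, 1, 1]

```text
time_s: 34.35
tool_pos: [0.6122, -0.0331, 0.2046]
ee_rot: [180.0, -0.5, 8.2]
wrist_force: [1.2, 0.3, -0.4]
grip_width: 0.0007
grasp_force: 0.0
```

Call:
send_rows:
  travel:
    - [-0.496, 0.635, 0]
    - [-0.496, 0.635, 0]
    - [-0.496, 0.635, 0]
    - [-0.496, 0.635, 0]
    - [-0.496, 0.635, 0]
    - [-0.496, 0.635, 0]
    - [-0.496, 0.635, 0]
  delta_rot:
    - [0, 0, 0.01]
    - [0, 0, 0.01]
    - [0, 0, 0.01]
    - [0, 0, 0.01]
    - [0, 0, 0.01]
    - [0, 0, 0.01]
    - [0, 0, 0.01]
  fingers: [0.14, 0.14, 0.14, 0.14, 0.14, 0.14, 0.14]

```text
time_s: 35.05
tool_pos: [0.5101, -0.2072, 0.1988]
ee_rot: [-179.9, 0.1, 7.0]
wrist_force: [-0.0, 0.5, -0.4]
grip_width: 0.0532
grasp_force: 0.0
```

Call:
send_rows:
  travel:
    - [-0.482, 0.642, 0]
    - [-0.482, 0.642, 0]
    - [-0.482, 0.642, 0]
    - [-0.482, 0.642, 0]
    - [-0.482, 0.642, 0]
    - [-0.482, 0.642, 0]
    - [-0.482, 0.642, 0]
  delta_rot:
    - [0, 0, 0.009]
    - [0, 0, 0.009]
    - [0, 0, 0.009]
    - [0, 0, 0.009]
    - [0, 0, 0.009]
    - [0, 0, 0.009]
    - [0, 0, 0.009]
  fingers: [0.14, 0.14, 0.14, 0.14, 0.14, 0.14, 0.14]

```text
time_s: 35.75
tool_pos: [0.4111, -0.3807, 0.1993]
ee_rot: [-179.9, -0.0, 6.1]
wrist_force: [0.1, 0.5, 0.5]
grip_width: 0.0787
grasp_force: 0.0
```

Run:
```python
from h import *
c=cam('wrist'); w=cloud(c); cv2.imwrite('pics/w8.png',c['image'])
b=w.copy(); b[(abs(w[...,0]-.435)>.09)|(abs(w[...,1]+.382)>.06)]=np.nan
x,y,t=meas(b,(0,0,640,480),.054,.063,'green')
m=(w[...,2]>.075)&(w[...,2]<.24)&(w[...,1]<-.42)&(w[...,0]>.40); m[250:]=False
q=w[m]; print('jug pts',len(q), np.percentile(q,1,axis=0).round(3) if len(q) else '', np.percentile(q,99,axis=0).round(3) if len(q) else '')
g=np.array([x,y])/1000-.012*np.array([np.cos(np.radians(t)),np.sin(np.radians(t))])
plan([(*g.round(4),.017,round(t,1))])
```

```text
green n 11438 c 435.5 -383.4 z 0.0575 size 120 59 long-axis yaw 5.7
jug pts 28851 [ 0.466 -0.548  0.079] [ 0.57  -0.474  0.196]
now [ 0.4112 -0.3806  0.1994] [-1.7994e+02 -1.0000e-02  6.0900e+00] J [-44.  18.  93.   0.  70.  40.] t 35.8 w 0.0787
-> (np.float64(0.4235), np.float64(-0.3846), 0.017, 5.7) travel [0.047, 0.021, 0.73] rz 0.003 rows 5
```

View pics/w8.png

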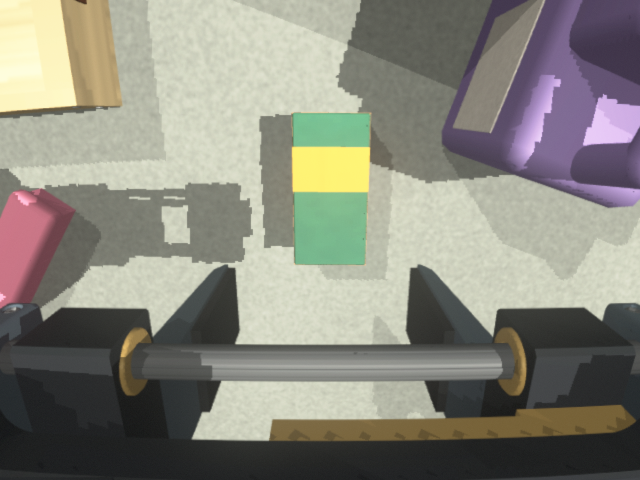

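The green carton (293–370, 113–265) is clear, and the purple jug's nearest corner is at (450,140). I'll grasp 20 mm nearer the robot so the gripper's body stays clear of the jug.

Call:
send_rows:
  travel:
    - [0.015, 0.021, 0.2]
    - [0.015, 0.021, 0.4]
    - [0.015, 0.021, 0.6]
    - [0.015, 0.021, 0.7]
    - [0.015, 0.021, 0.73]
    - [0.015, 0.021, 0.73]
  delta_rot:
    - [0, 0, 0.003]
    - [0, 0, 0.003]
    - [0, 0, 0.003]
    - [0, 0, 0.003]
    - [0, 0, 0.003]
    - [0, 0, 0.003]
  fingers: [0.14, 0.14, 0.14, 0.14, 0.14, 0.14]

```text
time_s: 36.4
tool_pos: [0.4149, -0.386, 0.0167]
ee_rot: [-179.9, 0.0, 5.7]
wrist_force: [-0.2, -0.1, 0.0]
grip_width: 0.0786
grasp_force: 0.0
```

Call:
send_rows:
  travel:
    - [0, 0, 0]
    - [0, 0, 0]
    - [0, 0, 0]
    - [0, 0, 0]
    - [0, 0, 0]
    - [0, 0, -0.1]
    - [0, 0, -0.3]
    - [0, 0, -0.5]
    - [0, 0, -0.65]
    - [0, 0, -0.65]
    - [0, 0, -0.65]
  delta_rot:
    - [0, 0, 0]
    - [0, 0, 0]
    - [0, 0, 0]
    - [0, 0, 0]
    - [0, 0, 0]
    - [0, 0, 0]
    - [0, 0, 0]
    - [0, 0, 0]
    - [0, 0, 0]
    - [0, 0, 0]
    - [0, 0, 0]
  fingers: [1, 1, 1, 1, 1, 1, 1, 1, 1, 1, 1]
  squeeze: 60

```text
time_s: 37.5
tool_pos: [0.4137, -0.387, 0.1797]
ee_rot: [180.0, -0.0, 5.6]
wrist_force: [-0.9, 0.6, -3.6]
grip_width: 0.058
grasp_force: 59.9
```

Run:
```python
from h import *
q=C(12,-42).round(4)
plan([(.48,-.21,.178,8.25),(*q,.16,8.25)])
```

```text
now [ 0.4137 -0.387   0.1797] [179.99  -0.     5.56] J [-44.  19.  94.  -0.  67.  40.] t 37.5 w 0.058
-> (0.48, -0.21, 0.178, 8.25) travel [0.333, -0.679, 0.007] rz -0.022 rows 5 
-> (np.float64(0.5892), np.float64(-0.0728), 0.16, 8.25) travel [0.511, -0.48, 0.072] rz -0.0 rows 5
```

Call:
send_rows:
  travel:
    - [0.09, -0.18, 0]
    - [0.18, -0.36, 0]
    - [0.27, -0.54, 0]
    - [0.333, -0.679, 0.007]
    - [0.333, -0.679, 0.007]
    - [0.333, -0.679, 0.007]
  delta_rot:
    - [0, 0, 0]
    - [0, 0, -0.01]
    - [0, 0, -0.022]
    - [0, 0, -0.022]
    - [0, 0, -0.022]
    - [0, 0, -0.022]
  fingers: [1, 1, 1, 1, 1, 1]

```text
time_s: 38.1
tool_pos: [0.4793, -0.209, 0.1756]
ee_rot: [-179.9, 0.3, 8.3]
wrist_force: [0.4, -0.0, -3.1]
grip_width: 0.058
grasp_force: 59.9
```

Call:
send_rows:
  travel:
    - [0.13, -0.12, 0.02]
    - [0.26, -0.24, 0.04]
    - [0.38, -0.36, 0.06]
    - [0.511, -0.48, 0.072]
    - [0.511, -0.48, 0.072]
    - [0.511, -0.48, 0.072]
    - [0.511, -0.48, 0.072]
  delta_rot:
    - [0, 0, 0]
    - [0, 0, 0]
    - [0, 0, 0]
    - [0, 0, 0]
    - [0, 0, 0]
    - [0, 0, 0]
    - [0, 0, 0]
  fingers: [1, 1, 1, 1, 1, 1, 1]

```text
time_s: 38.8
tool_pos: [0.5887, -0.0747, 0.1589]
ee_rot: [-180.0, 0.1, 8.1]
wrist_force: [-0.2, -0.3, -3.1]
grip_width: 0.0577
grasp_force: 59.9
```

Run:
```python
from h import *
c=cam('wrist'); cv2.imwrite('pics/w9.png',c['image'])
s=manip.get_state(); print(inC(s['tool_pos']))
q=C(12,-42).round(4)
plan([(*q,.027,8.25)])
```

```text
[ 11.31807878 -43.86067638]
now [ 0.5888 -0.0748  0.1594] [-1.8e+02  1.0e-01  8.1e+00] J [-8. 22. 92. -0. 66. 74.] t 38.85 w 0.0581
-> (np.float64(0.5892), np.float64(-0.0728), 0.027, 8.25) travel [0.003, -0.008, 0.529] rz -0.001 rows 4
```

View pics/w9.png

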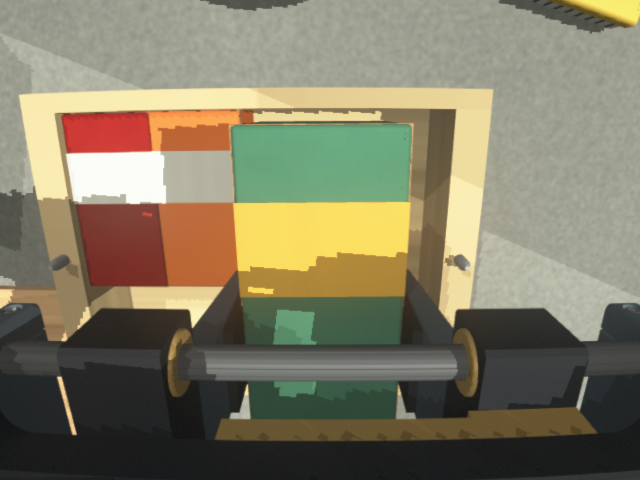

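Red and orange sit tight and flush (65–250, 113), and green is held beside them.

Call:
send_rows:
  travel:
    - [0.003, -0.006, 0.15]
    - [0.003, -0.006, 0.3]
    - [0.003, -0.006, 0.45]
    - [0.003, -0.006, 0.5]
    - [0.003, -0.006, 0.52]
    - [0.003, -0.006, 0.532]
    - [0.003, -0.006, 0.537]
    - [0.003, -0.006, 0.537]
  delta_rot:
    - [0, 0, -0.001]
    - [0, 0, -0.001]
    - [0, 0, -0.001]
    - [0, 0, -0.001]
    - [0, 0, -0.001]
    - [0, 0, -0.001]
    - [0, 0, -0.001]
    - [0, 0, -0.001]
  fingers: [1, 1, 1, 1, 1, 1, 1, 1]

```text
time_s: 39.65
tool_pos: [0.5914, -0.0718, 0.0271]
ee_rot: [180.0, -0.2, 8.3]
wrist_force: [-0.6, -0.0, -3.4]
grip_width: 0.0577
grasp_force: 59.9
```

Call:
send_rows:
  travel:
    - [0.006, 0, 0]
    - [0.012, 0, 0]
    - [0.018, 0, 0]
    - [0.024, 0, 0]
    - [0.028, 0, 0]
    - [0.028, 0, 0]
    - [0.028, 0, 0]
  delta_rot:
    - [0, 0, 0]
    - [0, 0, 0]
    - [0, 0, 0]
    - [0, 0, 0]
    - [0, 0, 0]
    - [0, 0, 0]
    - [0, 0, 0]
  fingers: [1, 1, 1, 1, 1, 1, 1]

```text
time_s: 40.35
tool_pos: [0.5939, -0.0707, 0.0268]
ee_rot: [-180.0, 0.4, 8.3]
wrist_force: [-12.4, -0.8, 8.6]
grip_width: 0.0579
grasp_force: 60.0
```

Run:
```python
from h import *
s=manip.get_state(); print(inC(s['tool_pos']),s['ee_rot'],s['tool_pos'],s['wrist_force'],s['grip_width'])
```

```text
[ 16.99745419 -40.55403454] [-179.9501272     0.35626536    8.3314246 ] [ 0.59394076 -0.07069535  0.02683335] [-12.36848591  -0.84856519   8.59753447] 0.05792170518528745
```

Call:
send_rows:
  travel:
    - [0, 0, 0]
    - [0, 0, 0]
    - [0, 0, 0]
    - [0, 0, -0.15]
    - [0, 0, -0.3]
    - [0, 0, -0.36]
    - [0, 0, -0.36]
    - [0, 0, -0.36]
  delta_rot:
    - [0, 0, 0]
    - [0, 0, 0]
    - [0, 0, 0]
    - [0, 0, 0]
    - [0, 0, 0]
    - [0, 0, 0]
    - [0, 0, 0]
    - [0, 0, 0]
  fingers: [0.29, 0.29, 0.29, 0.29, 0.29, 0.29, 0.29, 0.29]

```text
time_s: 41.15
tool_pos: [0.5971, -0.0704, 0.1152]
ee_rot: [-180.0, 0.0, 8.3]
wrist_force: [0.2, 0.6, 0.0]
grip_width: 0.0649
grasp_force: 0.0
```

Run:
```python
from h import *
plan([(*C(38,-95).round(4),.11,8.25),(*C(38,-95).round(4),.022,8.25),(*C(38,-61).round(4),.022,8.25)])
```

```text
now [ 0.5971 -0.0704  0.1152] [-1.7999e+02  2.0000e-02  8.3400e+00] J [-8. 25. 94.  0. 61. 74.] t 41.15 w 0.0649
-> (np.float64(0.6225), np.float64(-0.1216), 0.11, 8.25) travel [0.071, 0.217, 0.021] rz 0.001 rows 3 
-> (np.float64(0.6225), np.float64(-0.1216), 0.022, 8.25) travel [-0.0, -0.0, 0.352] rz -0.0 rows 3 
-> (np.float64(0.6177), np.float64(-0.0879), 0.022, 8.25) travel [0.0, -0.136, -0.0] rz -0.0 rows 2
```

Call:
send_rows:
  travel:
    - [0.071, 0.1, 0]
    - [0.071, 0.217, 0.021]
    - [0.071, 0.217, 0.021]
    - [0.071, 0.217, 0.021]
    - [0.071, 0.217, 0.021]
    - [0.071, 0.217, 0.021]
    - [0.071, 0.217, 0.12]
    - [0.071, 0.217, 0.27]
    - [0.071, 0.217, 0.373]
    - [0.071, 0.217, 0.373]
    - [0.071, 0.217, 0.373]
  delta_rot:
    - [0, 0, 0.001]
    - [0, 0, 0.001]
    - [0, 0, 0.001]
    - [0, 0, 0.001]
    - [0, 0, 0.001]
    - [0, 0, 0.001]
    - [0, 0, 0.001]
    - [0, 0, 0.001]
    - [0, 0, 0.001]
    - [0, 0, 0.001]
    - [0, 0, 0.001]
  fingers: [1, 1, 1, 1, 1, 1, 1, 1, 1, 1, 1]

```text
time_s: 42.25
tool_pos: [0.623, -0.1212, 0.0229]
ee_rot: [-180.0, -0.0, 8.3]
wrist_force: [0.4, -0.3, 0.4]
grip_width: 0.0002
grasp_force: 0.0
```

Call:
send_rows:
  travel:
    - [0, -0.02, 0]
    - [0, -0.04, 0]
    - [0, -0.06, 0]
    - [0, -0.08, 0]
    - [0, -0.1, 0]
    - [0, -0.12, 0]
    - [0, -0.13, 0]
    - [0, -0.138, 0]
    - [0, -0.142, 0]
    - [0, -0.142, 0]
    - [0, -0.142, 0]
  delta_rot:
    - [0, 0, 0]
    - [0, 0, 0]
    - [0, 0, 0]
    - [0, 0, 0]
    - [0, 0, 0]
    - [0, 0, 0]
    - [0, 0, 0]
    - [0, 0, 0]
    - [0, 0, 0]
    - [0, 0, 0]
    - [0, 0, 0]
  fingers: [1, 1, 1, 1, 1, 1, 1, 1, 1, 1, 1]

```text
time_s: 43.35
tool_pos: [0.6181, -0.0888, 0.0227]
ee_rot: [179.8, -0.0, 8.3]
wrist_force: [0.3, -8.9, 2.8]
grip_width: 0.0003
grasp_force: 4.7
```

Run:
```python
from h import *
s=manip.get_state(); print(inC(s['tool_pos']),s['ee_rot'],s['tool_pos'],s['wrist_force'],s['grip_width'])
```

```text
[ 38.33855707 -61.89689315] [ 1.79793396e+02 -3.99476451e-02  8.26929271e+00] [ 0.61812355 -0.08875505  0.02265495] [ 0.32613275 -8.93706294  2.80135388] 0.0003270372111373772
```

Run:
```python
from h import *
plan([(*C(38,-64).round(4),.20,8.25),(.535,-.03,.3,8.25)])
```

```text
now [ 0.6181 -0.0888  0.0227] [ 1.7979e+02 -4.0000e-02  8.2700e+00] J [-9. 32. 97. -0. 51. 73.] t 43.35 w 0.0003
-> (np.float64(0.6181), np.float64(-0.0909), 0.2, 8.25) travel [-0.001, 0.008, -0.709] rz 0.0 rows 5 
-> (0.535, -0.03, 0.3, 8.25) travel [-0.294, -0.289, -0.4] rz -0.0 rows 4
```

Call:
send_rows:
  travel:
    - [0, 0.02, 0]
    - [0, 0.02, -0.2]
    - [0, 0.02, -0.4]
    - [0, 0.02, -0.6]
    - [0, 0.02, -0.71]
    - [0, 0.02, -0.71]
  delta_rot:
    - [0, 0, 0]
    - [0, 0, 0]
    - [0, 0, 0]
    - [0, 0, 0]
    - [0, 0, 0]
    - [0, 0, 0]
  fingers: [1, 1, 1, 1, 1, 1]

```text
time_s: 43.95
tool_pos: [0.6205, -0.0911, 0.2048]
ee_rot: [179.9, -0.5, 8.2]
wrist_force: [1.0, -0.2, -0.0]
grip_width: 0.0003
grasp_force: 0.0
```

Call:
send_rows:
  travel:
    - [-0.3, -0.28, -0.4]
    - [-0.3, -0.28, -0.4]
    - [-0.3, -0.28, -0.4]
    - [-0.3, -0.28, -0.4]
    - [-0.3, -0.28, -0.4]
    - [-0.3, -0.28, -0.4]
    - [-0.3, -0.28, -0.4]
  delta_rot:
    - [0, 0, 0]
    - [0, 0, 0]
    - [0, 0, 0]
    - [0, 0, 0]
    - [0, 0, 0]
    - [0, 0, 0]
    - [0, 0, 0]
  fingers: [0.3, 0.3, 0.3, 0.3, 0.3, 0.3, 0.3]

```text
time_s: 44.65
tool_pos: [0.534, -0.0332, 0.2977]
ee_rot: [-179.9, 0.2, 8.2]
wrist_force: [-1.5, 0.3, -0.5]
grip_width: 0.0535
grasp_force: 0.0
```

Run:
```python
from h import *
c=cam('wrist'); cv2.imwrite('pics/w10.png',cv2.resize(c['image'][:300],(800,375))); w=cloud(c)
p=w[:330].reshape(-1,3); hs=cv2.cvtColor(c['image'],cv2.COLOR_BGR2HSV)[:330].reshape(-1,3)
m=(p[:,2]>.058)&(p[:,2]<.0695); q=p[m]
d=np.array([inC(v) for v in q]); k=(d[:,0]<99)&(d[:,0]>-50)&(abs(d[:,1])<124); d=d[k]
for y0 in(67,9,-49):
    s=(d[:,1]>y0+4)&(d[:,1]<y0+54)&(d[:,0]<97.5)
    for b in (y0+10,y0+29,y0+48):
        t=s&(abs(d[:,1]-b)<4); print(b,'near edge x',np.percentile(d[t,0],2).round(1),'far',np.percentile(d[t,0],98).round(1))
print('right edge y',[np.percentile(d[(abs(d[:,0]-b)<5)&(d[:,1]>-60),1],1).round(1) for b in(-10,20,50,80)])
plan([(.36,.27,.2,98.2)])
```

```text
77 near edge x -20.7 far 95.0
96 near edge x -20.5 far 95.3
115 near edge x -20.4 far 94.8
19 near edge x -19.9 far 94.7
38 near edge x -19.7 far 94.7
57 near edge x -19.7 far 94.8
-39 near edge x -19.7 far 94.6
-20 near edge x -19.9 far 94.5
-1 near edge x -19.8 far 95.4
right edge y [np.float64(-47.9), np.float64(-47.7), np.float64(-47.0), np.float64(-47.5)]
now [ 0.5341 -0.0333  0.2979] [-179.94    0.2     8.18] J [-5. 12. 86.  0. 82. 77.] t 44.7 w 0.0578
-> (0.36, 0.27, 0.2, 98.2) travel [-0.517, -1.3, 0.392] rz -0.75 rows 12 BAD
```

View pics/w10.png

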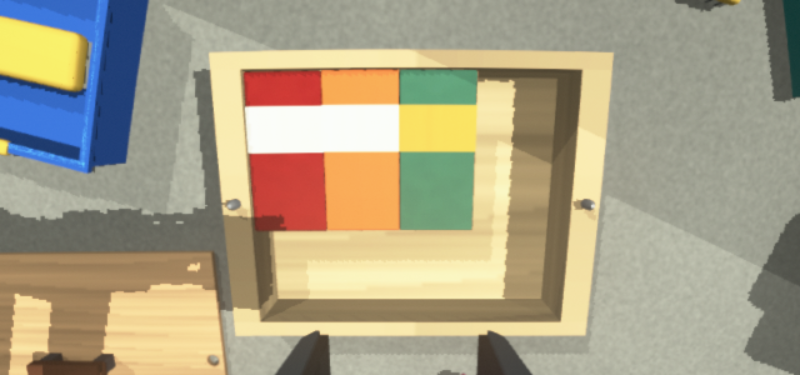

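All three cartons fill the far-left corner square, with seams at cols 322 and 400. The red end may stand about 0.7 mm proud, so I'll press it once toward the far wall.

Run:
```python
from h import *
q=C(-48,88).round(4)
plan([(*q,.12,8.25),(*q,.03,8.25),(*C(-37.5,88).round(4),.03,8.25)])
```

```text
now [ 0.5341 -0.0333  0.2979] [-179.94    0.2     8.18] J [-5. 12. 86.  0. 82. 77.] t 44.7 w 0.0578
-> (np.float64(0.5112), np.float64(0.0472), 0.12, 8.25) travel [-0.045, -0.332, 0.712] rz -0.001 rows 5 
-> (np.float64(0.5112), np.float64(0.0472), 0.03, 8.25) travel [-0.0, -0.0, 0.36] rz -0.0 rows 3 
-> (np.float64(0.5216), np.float64(0.0487), 0.03, 8.25) travel [0.042, 0.0, 0.0] rz -0.0 rows 2
```

Call:
send_rows:
  travel:
    - [-0.045, -0.332, 0.2]
    - [-0.045, -0.332, 0.4]
    - [-0.045, -0.332, 0.6]
    - [-0.045, -0.332, 0.712]
    - [-0.045, -0.332, 0.712]
    - [-0.045, -0.332, 0.712]
    - [-0.045, -0.332, 0.8]
    - [-0.045, -0.332, 0.95]
    - [-0.045, -0.332, 1]
    - [-0.045, -0.332, 1]
    - [-0.045, -0.332, 1]
  delta_rot:
    - [0, 0, 0]
    - [0, 0, 0]
    - [0, 0, 0]
    - [0, 0, 0]
    - [0, 0, 0]
    - [0, 0, 0]
    - [0, 0, 0]
    - [0, 0, 0]
    - [0, 0, 0]
    - [0, 0, 0]
    - [0, 0, 0]
  fingers: [1, 1, 1, 1, 1, 1, 1, 1, 1, 1, 1]

```text
time_s: 45.8
tool_pos: [0.5136, 0.0474, 0.0521]
ee_rot: [180.0, -0.3, 8.2]
wrist_force: [-0.2, -0.2, 0.4]
grip_width: 0.0005
grasp_force: 0.0
```

Call:
send_rows:
  travel:
    - [0.015, 0, 0.05]
    - [0.025, 0, 0.05]
    - [0.033, 0, 0.05]
    - [0.04, 0, 0.05]
    - [0.042, 0, 0.05]
    - [0.042, 0, 0.05]
  delta_rot:
    - [0, 0, 0]
    - [0, 0, 0]
    - [0, 0, 0]
    - [0, 0, 0]
    - [0, 0, 0]
    - [0, 0, 0]
  fingers: [1, 1, 1, 1, 1, 1]

```text
time_s: 46.4
tool_pos: [0.5179, 0.0485, 0.0374]
ee_rot: [180.0, 0.5, 8.2]
wrist_force: [-8.8, -2.0, 5.7]
grip_width: 0.0001
grasp_force: 4.5
```

Run:
```python
from h import *
s=manip.get_state(); print(inC(s['tool_pos']),s['tool_pos'],s['wrist_force'],s['grip_width'])
```

```text
[-41.15838711  88.33176239] [0.51789259 0.04851173 0.03737499] [-8.76966624 -2.01342777  5.67404878] 6.953675227702646e-05
```

Call:
send_rows:
  travel:
    - [0.004, 0, 0]
    - [0.008, 0, 0]
    - [0.008, 0, 0]
    - [0.008, 0, 0]
  delta_rot:
    - [0, 0, 0]
    - [0, 0, 0]
    - [0, 0, 0]
    - [0, 0, 0]
  fingers: [1, 1, 1, 1]

```text
time_s: 46.8
tool_pos: [0.5178, 0.0485, 0.0373]
ee_rot: [-180.0, 0.7, 8.2]
wrist_force: [-12.9, -3.2, 8.9]
grip_width: 0.0006
grasp_force: 6.6
```

Call:
send_rows:
  travel:
    - [-0.025, 0, 0]
    - [-0.05, 0, 0]
    - [-0.05, 0.1, 0]
    - [-0.05, 0.2, 0]
    - [-0.05, 0.2, 0]
    - [-0.025, 0.2, 0]
    - [-0.015, 0.2, 0]
    - [-0.005, 0.2, 0]
    - [0, 0.2, 0]
    - [0, 0.2, 0]
    - [0, 0.2, 0]
  delta_rot:
    - [0, 0, 0]
    - [0, 0, 0]
    - [0, 0, 0]
    - [0, 0, 0]
    - [0, 0, 0]
    - [0, 0, 0]
    - [0, 0, 0]
    - [0, 0, 0]
    - [0, 0, 0]
    - [0, 0, 0]
    - [0, 0, 0]
  fingers: [1, 1, 1, 1, 1, 1, 1, 1, 1, 1, 1]

```text
time_s: 47.9
tool_pos: [0.5248, -0.0001, 0.0366]
ee_rot: [-180.0, 0.7, 8.3]
wrist_force: [-11.5, -5.9, 6.9]
grip_width: 0.0004
grasp_force: 6.4
```

Run:
```python
from h import *
s=manip.get_state(); print(inC(s['tool_pos']),s['tool_pos'],s['wrist_force'],s['grip_width'])
```

```text
[-41.2591364   39.25424539] [ 5.24835144e-01 -7.23632766e-05  3.66381700e-02] [-11.459951    -5.87514716   6.8966128 ] 0.00040756940115201947
```

Red and orange both stop at the same x (−41.2 mm) at about 12 N, so both are flush. Now for the lid.

Run:
```python
from h import *
p=T()[:3,3]-np.array([.01,0,0])
plan([(*p.round(4),.0373+0,8.25)][:0]+[(p[0].round(4),p[1].round(4),.2,8.25),(.44,.14,.2,53),(.361,.27,.2,98.2)])
```

```text
now [ 5.248e-01 -1.000e-04  3.660e-02] [-179.98    0.73    8.34] J [ -1.  24. 109.  -0.  47.  81.] t 47.9 w 0.0004
-> (np.float64(0.5148), np.float64(-0.0001), 0.2, 8.25) travel [-0.04, -0.006, -0.653] rz 0.001 rows 5 
-> (0.44, 0.14, 0.2, 53) travel [-0.216, -0.598, -0.0] rz -0.373 rows 7 
-> (0.361, 0.27, 0.2, 98.2) travel [0.225, -0.565, -0.0] rz -0.377 rows 7
```

Call:
send_rows:
  travel:
    - [-0.04, 0, 0]
    - [-0.04, 0, 0]
    - [-0.04, 0, -0.2]
    - [-0.04, 0, -0.4]
    - [-0.04, 0, -0.6]
    - [-0.04, 0, -0.653]
    - [-0.04, 0, -0.653]
  delta_rot:
    - [0, 0, 0]
    - [0, 0, 0]
    - [0, 0, 0]
    - [0, 0, 0]
    - [0, 0, 0]
    - [0, 0, 0]
    - [0, 0, 0]
  fingers: [1, 1, 1, 1, 1, 1, 1]

```text
time_s: 48.6
tool_pos: [0.5233, -0.0009, 0.2039]
ee_rot: [179.9, -0.5, 8.3]
wrist_force: [0.9, -0.6, 0.1]
grip_width: 0.0006
grasp_force: 0.0
```

Call:
send_rows:
  travel:
    - [-0.216, -0.598, 0]
    - [-0.216, -0.598, 0]
    - [-0.216, -0.598, 0]
    - [-0.216, -0.598, 0]
    - [-0.216, -0.598, 0]
    - [-0.216, -0.598, 0]
    - [-0.216, -0.598, 0]
  delta_rot:
    - [0, 0, -0.373]
    - [0, 0, -0.373]
    - [0, 0, -0.373]
    - [0, 0, -0.373]
    - [0, 0, -0.373]
    - [0, 0, -0.373]
    - [0, 0, -0.373]
  fingers: [0.5, 0.5, 0.5, 0.5, 0.5, 0.5, 0.5]

```text
time_s: 49.3
tool_pos: [0.4452, 0.1392, 0.1991]
ee_rot: [-179.9, 0.1, 53.0]
wrist_force: [0.4, -0.2, -0.2]
grip_width: 0.0451
grasp_force: 0.0
```

Call:
send_rows:
  travel:
    - [0.225, -0.565, 0]
    - [0.225, -0.565, 0]
    - [0.225, -0.565, 0]
    - [0.225, -0.565, 0]
    - [0.225, -0.565, 0]
    - [0.225, -0.565, 0]
    - [0.225, -0.565, 0]
    - [0.225, -0.565, 0]
  delta_rot:
    - [0, 0, -0.377]
    - [0, 0, -0.377]
    - [0, 0, -0.377]
    - [0, 0, -0.377]
    - [0, 0, -0.377]
    - [0, 0, -0.377]
    - [0, 0, -0.377]
    - [0, 0, -0.377]
  fingers: [0.5, 0.5, 0.5, 0.5, 0.5, 0.5, 0.5, 0.5]

```text
time_s: 50.1
tool_pos: [0.3669, 0.2686, 0.2]
ee_rot: [-179.9, 0.0, 98.1]
wrist_force: [-0.3, 0.7, -0.3]
grip_width: 0.0457
grasp_force: 0.0
```

Run:
```python
from h import *
c=cam('wrist'); w=cloud(c)
b=w.copy(); b[(abs(w[...,0]-.36)>.05)|(abs(w[...,1]-.27)>.06)]=np.nan
x,y,t=meas(b,(0,0,640,480),.032,.05,'handle')
plan([(x/1000,y/1000,.0172,98.2)])
```

```text
handle n 1948 c 362.3 272.8 z 0.0412 size 76 18 long-axis yaw -81.7
now [0.367  0.2686 0.2002] [-1.7995e+02  2.0000e-02  9.8130e+01] J [ 35.   8. 106.   0.  66.  27.] t 50.15 w 0.0454
-> (0.3623482971191406, 0.27284326171875, 0.0172, 98.2) travel [0.02, -0.016, 0.732] rz -0.001 rows 5
```

Call:
send_rows:
  travel:
    - [0.01, -0.016, 0.2]
    - [0.01, -0.016, 0.4]
    - [0.01, -0.016, 0.6]
    - [0.01, -0.016, 0.7]
    - [0.01, -0.016, 0.73]
    - [0.01, -0.016, 0.73]
    - [0.01, -0.016, 0.73]
  delta_rot:
    - [0, 0, -0.001]
    - [0, 0, -0.001]
    - [0, 0, -0.001]
    - [0, 0, -0.001]
    - [0, 0, -0.001]
    - [0, 0, -0.001]
    - [0, 0, -0.001]
  fingers: [0.5, 0.5, 0.5, 0.5, 0.5, 0.5, 0.5]

```text
time_s: 50.85
tool_pos: [0.3639, 0.2714, 0.0194]
ee_rot: [179.9, -0.1, 98.3]
wrist_force: [-0.3, -0.5, 1.4]
grip_width: 0.0455
grasp_force: 0.0
```

Call:
send_rows:
  travel:
    - [0, 0, 0]
    - [0, 0, 0]
    - [0, 0, 0]
    - [0, 0, 0]
    - [0, 0, 0]
    - [0, 0, 0]
  delta_rot:
    - [0, 0, 0]
    - [0, 0, 0]
    - [0, 0, 0]
    - [0, 0, 0]
    - [0, 0, 0]
    - [0, 0, 0]
  fingers: [1, 1, 1, 1, 1, 1]
  squeeze: 50

```text
time_s: 51.45
tool_pos: [0.3626, 0.2706, 0.0187]
ee_rot: [-180.0, -0.0, 98.3]
wrist_force: [-2.1, -1.3, 5.7]
grip_width: 0.0177
grasp_force: 50.0
```

Run:
```python
from h import *
p=T()[:3,3].round(4)
plan([(p[0],p[1],.2,98.2),(.45,.13,.2,98.2),(.5706,-.0345,.2,98.2)])
```

```text
now [0.3626 0.2706 0.0187] [-1.800e+02 -1.000e-02  9.832e+01] J [ 35.  21. 120.   0.  39.  27.] t 51.45 w 0.0177
-> (np.float64(0.3626), np.float64(0.2706), 0.2, 98.2) travel [-0.0, 0.0, -0.725] rz 0.001 rows 5 
-> (0.45, 0.13, 0.2, 98.2) travel [-0.607, 0.266, 0.0] rz -0.0 rows 5 
-> (0.5706, -0.0345, 0.2, 98.2) travel [-0.72, 0.384, 0.0] rz -0.0 rows 6
```

Call:
send_rows:
  travel:
    - [0, 0, -0.1]
    - [0, 0, -0.25]
    - [0, 0, -0.4]
    - [0, 0, -0.6]
    - [0, 0, -0.725]
    - [0, 0, -0.725]
    - [0, 0, -0.725]
  delta_rot:
    - [0, 0, 0]
    - [0, 0, 0]
    - [0, 0, 0]
    - [0, 0, 0]
    - [0, 0, 0]
    - [0, 0, 0]
    - [0, 0, 0]
  fingers: [1, 1, 1, 1, 1, 1, 1]

```text
time_s: 52.15
tool_pos: [0.3621, 0.2702, 0.1987]
ee_rot: [-180.0, 0.0, 98.3]
wrist_force: [-0.1, 0.0, -4.1]
grip_width: 0.0176
grasp_force: 50.0
```

Call:
send_rows:
  travel:
    - [-0.15, 0.066, 0]
    - [-0.3, 0.133, 0]
    - [-0.45, 0.2, 0]
    - [-0.607, 0.266, 0]
    - [-0.607, 0.266, 0]
    - [-0.607, 0.266, 0]
  delta_rot:
    - [0, 0, 0]
    - [0, 0, 0]
    - [0, 0, 0]
    - [0, 0, 0]
    - [0, 0, 0]
    - [0, 0, 0]
  fingers: [1, 1, 1, 1, 1, 1]

```text
time_s: 52.75
tool_pos: [0.4492, 0.1292, 0.1969]
ee_rot: [-179.7, -0.0, 98.2]
wrist_force: [-0.2, -0.0, -3.8]
grip_width: 0.0174
grasp_force: 50.0
```

Call:
send_rows:
  travel:
    - [-0.18, 0.096, 0]
    - [-0.36, 0.192, 0]
    - [-0.54, 0.288, 0]
    - [-0.65, 0.346, 0]
    - [-0.72, 0.384, 0]
    - [-0.72, 0.384, 0]
    - [-0.72, 0.384, 0]
    - [-0.72, 0.384, 0]
  delta_rot:
    - [0, 0, 0]
    - [0, 0, 0]
    - [0, 0, 0]
    - [0, 0, 0]
    - [0, 0, 0]
    - [0, 0, 0]
    - [0, 0, 0]
    - [0, 0, 0]
  fingers: [1, 1, 1, 1, 1, 1, 1, 1]

```text
time_s: 53.55
tool_pos: [0.5704, -0.0323, 0.199]
ee_rot: [-179.9, -0.1, 98.4]
wrist_force: [-0.4, 0.3, -2.6]
grip_width: 0.0174
grasp_force: 50.0
```

Run:
```python
from h import *
plan([(.5706,-.0345,.115,98.2)])
c=cam('wrist'); w=cloud(c); b=w.copy(); b[(abs(w[...,0]-.57)>.14)|(w[...,1]<-.06)|(w[...,1]>.14)]=np.nan
# held lid: top surface plane ~ z=.2-.0187+.008
m=(b[...,2]>.175)&(b[...,2]<.2); m[300:]=False; q=b[m]
d=np.array([inC(v) for v in q[::7]]); print(len(d),np.median(q[:,2]))
Y=d[:,1];X=d[:,0]
L=[(b0,np.percentile(Y[(abs(X-b0)<5)],98.5)) for b0 in range(-90,91,20)]; f=np.polyfit(*np.array(L).T,1); print('left edge y',f[1].round(1),'deg',np.degrees(f[0]).round(2))
F=[(b0,np.percentile(X[(abs(Y-b0)<5)],98.5),np.percentile(X[(abs(Y-b0)<5)],1.5)) for b0 in range(50,131,10)]; F=np.array(F); 
f=np.polyfit(F[:,0],F[:,1],1); print('far x',F[:,1].mean().round(1),'near',F[:,2].mean().round(1),'deg',np.degrees(f[0]).round(2))
r=[np.median(q[abs(q[:,0]-x0)<.01,2]) for x0 in(.48,.56,.64)]; print('tilt',r)
```

```text
now [ 0.5704 -0.0323  0.199 ] [-1.7991e+02 -7.0000e-02  9.8440e+01] J [ -4.  19.  91.   0.  70. -13.] t 53.55 w 0.0174
-> (0.5706, -0.0345, 0.115, 98.2) travel [-0.009, -0.001, 0.336] rz 0.002 rows 3 
20097 0.18777875269076855
left edge y 128.3 deg 0.1
far x 106.8 near -106.2 deg 0.13
tilt [np.float64(0.18792966507882092), np.float64(0.1877795828108259), np.float64(0.18764413552308676)]
```

Call:
send_rows:
  travel:
    - [-0.009, 0, 0.1]
    - [-0.009, 0, 0.2]
    - [-0.009, 0, 0.3]
    - [-0.009, 0, 0.336]
    - [-0.009, 0, 0.336]
    - [-0.009, 0, 0.336]
    - [-0.009, 0, 0.336]
    - [-0.009, 0, 0.336]
  delta_rot:
    - [0, 0, 0.002]
    - [0, 0, 0.002]
    - [0, 0, 0.002]
    - [0, 0, 0.002]
    - [0, 0, 0.002]
    - [0, 0, 0.002]
    - [0, 0, 0.002]
    - [0, 0, 0.002]
  fingers: [1, 1, 1, 1, 1, 1, 1, 1]

```text
time_s: 54.4
tool_pos: [0.5727, -0.0363, 0.1167]
ee_rot: [179.9, 0.0, 98.1]
wrist_force: [-0.7, -0.5, -3.5]
grip_width: 0.0178
grasp_force: 50.0
```

Run:
```python
from h import *
plan([(.5706,-.0345,.0905,98.2)])
c=cam('wrist'); w=cloud(c)
# lid left end and pin region, enlarged
cv2.imwrite('pics/w11.png',cv2.resize(c['image'][0:240,160:480],(800,600)))
m=(w[...,2]>.095)&(w[...,2]<.112); m[300:]=False; q=w[m][::5]; d=np.array([inC(v) for v in q]); X,Y=d.T
print('left edge',[np.percentile(Y[abs(X-b)<5],99).round(1) for b in(-80,-40,40,80)],'far/near',[(np.percentile(X[abs(Y-b)<5],99).round(1),np.percentile(X[abs(Y-b)<5],1).round(1)) for b in(40,80,120)],np.median(q[:,2]))
```

```text
now [ 0.5727 -0.0363  0.1167] [1.7986e+02 3.0000e-02 9.8100e+01] J [ -5.  23.  98.   0.  59. -13.] t 54.4 w 0.0178
-> (0.5706, -0.0345, 0.0905, 98.2) travel [0.008, -0.007, 0.105] rz -0.001 rows 2 
left edge [np.float64(125.5), np.float64(124.4), np.float64(124.0), np.float64(124.9)] far/near [(np.float64(110.1), np.float64(-105.6)), (np.float64(109.8), np.float64(-105.1)), (np.float64(110.4), np.float64(-104.7))] 0.10534867387278114
```

View pics/w11.png

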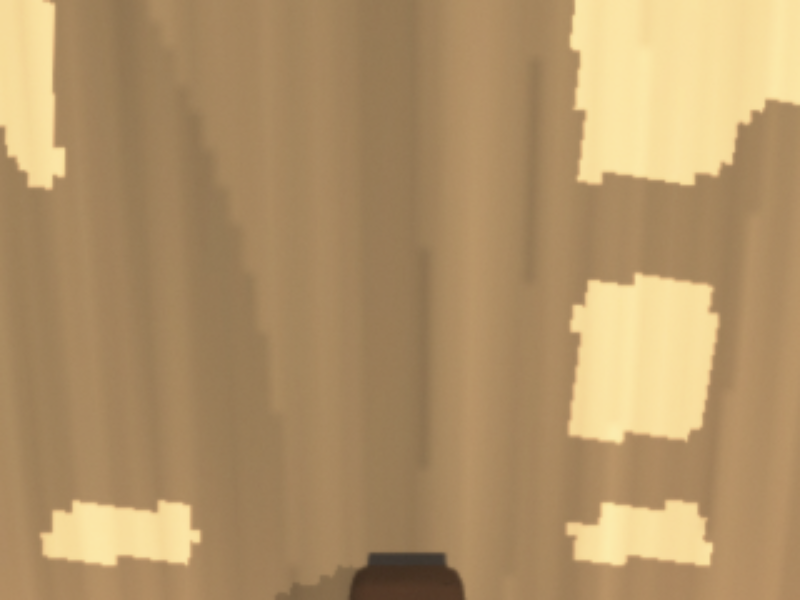

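The picture shows only the lid surface; its ends are out of view. I'll settle on the recorded xy before lowering.

Call:
send_rows:
  travel:
    - [0.008, -0.007, 0.01]
    - [0.008, -0.007, 0.01]
    - [0.008, -0.007, 0.01]
    - [0.008, -0.007, 0.01]
    - [0.008, -0.007, 0.01]
    - [0.008, -0.007, 0.01]
  delta_rot:
    - [0, 0, -0.001]
    - [0, 0, -0.001]
    - [0, 0, -0.001]
    - [0, 0, -0.001]
    - [0, 0, -0.001]
    - [0, 0, -0.001]
  fingers: [1, 1, 1, 1, 1, 1]

```text
time_s: 55.05
tool_pos: [0.57, -0.0346, 0.1129]
ee_rot: [180.0, -0.0, 98.2]
wrist_force: [0.4, 0.2, -3.1]
grip_width: 0.0178
grasp_force: 50.0
```

Run:
```python
from h import *
plan([(.5706,-.0345,.0905,98.2)])
c=cam('wrist'); w=cloud(c)
m=(w[...,2]>.095)&(w[...,2]<.112); m[300:]=False; q=w[m][::5]; d=np.array([inC(v) for v in q]); X,Y=d.T
print('far/near',[(np.percentile(X[abs(Y-b)<5],99).round(1),np.percentile(X[abs(Y-b)<5],1).round(1)) for b in(40,80,120)],np.median(q[:,2]))
c=cam('scene'); w=cloud(c)
m=(w[...,2]>.09)&(w[...,2]<.112)&(abs(w[...,0]-.571)<.17)&(abs(w[...,1]+.033)<.19); q=w[m]; d=np.array([inC(v) for v in q]); X,Y=d.T
cv2.imwrite('pics/sc.png',cv2.resize(c['image'][190:330,230:400],(800,600)))
print('scene y ends',[(b,np.percentile(Y[abs(X-b)<6],99).round(1),np.percentile(Y[abs(X-b)<6],1).round(1)) for b in(-80,-60,60,80,100)],np.median(q[:,2]))
```

```text
now [ 0.57   -0.0346  0.1129] [180.    -0.    98.21] J [ -5.  23.  99.   0.  59. -13.] t 55.05 w 0.0178
-> (0.5706, -0.0345, 0.0905, 98.2) travel [0.0, 0.003, 0.09] rz 0.0 rows 2 
far/near [(np.float64(107.3), np.float64(-107.8)), (np.float64(107.4), np.float64(-107.6)), (np.float64(107.5), np.float64(-107.6))] 0.10158412728173402
scene y ends [(-80, np.float64(51.4), np.float64(-150.8)), (-60, np.float64(47.0), np.float64(-150.4)), (60, np.float64(143.3), np.float64(-149.5)), (80, np.float64(139.8), np.float64(-149.2)), (100, np.float64(139.4), np.float64(-148.5))] 0.09993522697157076
```

View pics/sc.png

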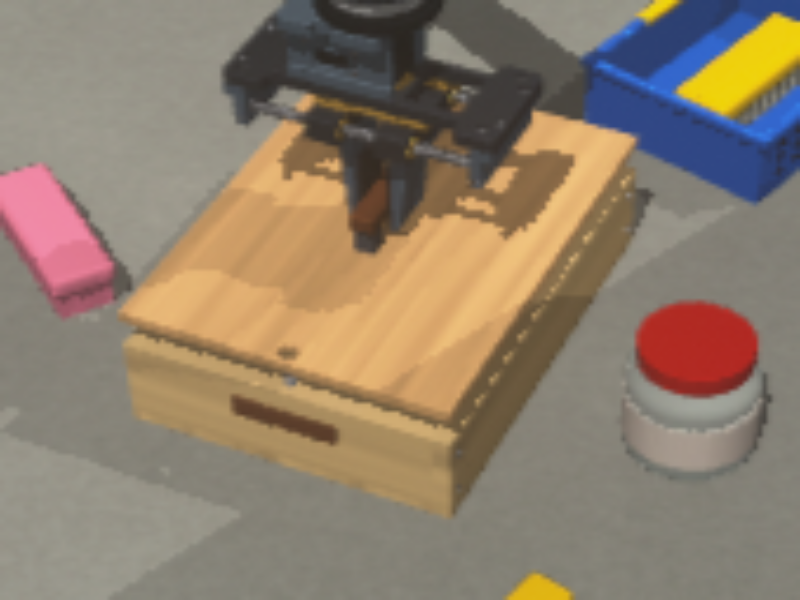

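Run:
```python
from h import *
w=np.load('scene0.npz')['w']
m=(w[...,2]>.07)&(w[...,2]<.092)&(abs(w[...,0]-.571)<.17)&(abs(w[...,1]+.033)<.19); q=w[m]; d=np.array([inC(v) for v in q]); X,Y=d.T
print('seated y ends',[(b,np.percentile(Y[abs(X-b)<6],99).round(1),np.percentile(Y[abs(X-b)<6],1).round(1)) for b in(-80,-60,60,80,100)],np.median(q[:,2]))
```

```text
seated y ends [(-80, np.float64(139.1), np.float64(-151.7)), (-60, np.float64(140.5), np.float64(-152.4)), (60, np.float64(140.5), np.float64(-149.4)), (80, np.float64(142.1), np.float64(-150.2)), (100, np.float64(141.6), np.float64(-149.9))] 0.07772752123732585
```

Compared with the seated reference, the held lid's right end agrees to about 1 mm, and its left end where visible to about 3 mm. The pin (290,378) lies under its hole (288,352). Lowering gently.

Call:
send_rows:
  travel:
    - [0.0, 0.003, 0.02]
    - [0.0, 0.003, 0.035]
    - [0.0, 0.003, 0.05]
    - [0.0, 0.003, 0.06]
    - [0.0, 0.003, 0.07]
    - [0.0, 0.003, 0.08]
    - [0.0, 0.003, 0.086]
    - [0.0, 0.003, 0.09]
    - [0.0, 0.003, 0.09]
    - [0.0, 0.003, 0.09]
  delta_rot:
    - [0, 0, 0]
    - [0, 0, 0]
    - [0, 0, 0]
    - [0, 0, 0]
    - [0, 0, 0]
    - [0, 0, 0]
    - [0, 0, 0]
    - [0, 0, 0]
    - [0, 0, 0]
    - [0, 0, 0]
  fingers: [1, 1, 1, 1, 1, 1, 1, 1, 1, 1]

```text
time_s: 56.15
tool_pos: [0.5707, -0.0345, 0.0908]
ee_rot: [180.0, -0.0, 98.2]
wrist_force: [-1.7, -1.1, 0.1]
grip_width: 0.0173
grasp_force: 50.0
```

Call:
send_rows:
  travel:
    - [0, 0, 0.004]
    - [0, 0, 0.006]
    - [0, 0, 0.006]
    - [0, 0, 0.006]
  delta_rot:
    - [0, 0, 0]
    - [0, 0, 0]
    - [0, 0, 0]
    - [0, 0, 0]
  fingers: [1, 1, 1, 1]

```text
time_s: 56.55
tool_pos: [0.5707, -0.0344, 0.0908]
ee_rot: [179.9, 0.0, 98.2]
wrist_force: [-3.8, -0.2, 9.3]
grip_width: 0.0174
grasp_force: 50.0
```

Call:
send_rows:
  travel:
    - [0, 0, -0.003]
    - [0, 0, -0.003]
    - [0, 0, -0.003]
    - [0, 0, -0.003]
    - [0, 0, -0.1]
    - [0, 0, -0.3]
    - [0, 0, -0.45]
    - [0, 0, -0.45]
    - [0, 0, -0.45]
  delta_rot:
    - [0, 0, 0]
    - [0, 0, 0]
    - [0, 0, 0]
    - [0, 0, 0]
    - [0, 0, 0]
    - [0, 0, 0]
    - [0, 0, 0]
    - [0, 0, 0]
    - [0, 0, 0]
  fingers: [0.5, 0.5, 0.5, 0.5, 0.5, 0.5, 0.5, 0.5, 0.5]

```text
time_s: 57.45
tool_pos: [0.5709, -0.0345, 0.202]
ee_rot: [179.9, 0.0, 98.2]
wrist_force: [0.3, 0.3, -0.8]
grip_width: 0.0457
grasp_force: 0.0
```

Run:
```python
from h import *
c=cam('wrist'); w=cloud(c)
m=(w[...,2]>.07)&(w[...,2]<.095); m[300:]=False; q=w[m]; d=np.array([inC(v) for v in q[::5]]); k=(abs(d[:,0])<105)&(d[:,1]<140); z=q[::5][k,2]; d=d[k]
A=np.c_[d/100,np.ones(len(d))]; print('plane mm',(np.linalg.lstsq(A,z*1000,rcond=None)[0]).round(2))
meas(w,(0,0,640,480),.102,.12,'handle')
c=cam('top'); W=cloud(c); im=c['image']
meas(W,(175,185,265,265),.03,.056,'brush',im,((20,80,60),(35,255,255)))
cv2.imwrite('pics/top2.png',im)
plan([(.45,.10,.25,98.2)])
```

```text
plane mm [-3.000e-02 -1.100e-01  7.952e+01]
handle n 2911 c 571.7 -32.1 z 0.1132 size 76 18 long-axis yaw -81.8
brush n 706 c 646.9 308.2 z 0.0438 size 130 46 long-axis yaw 82.9
now [ 0.5697 -0.0344  0.1999] [-1.7984e+02 -4.0000e-02  9.8210e+01] J [ -5.  19.  91.   0.  70. -13.] t 57.55 w 0.0457
-> (0.45, 0.1, 0.25, 98.2) travel [0.6, -0.397, -0.2] rz 0.0 rows 5
```

View pics/top2.png

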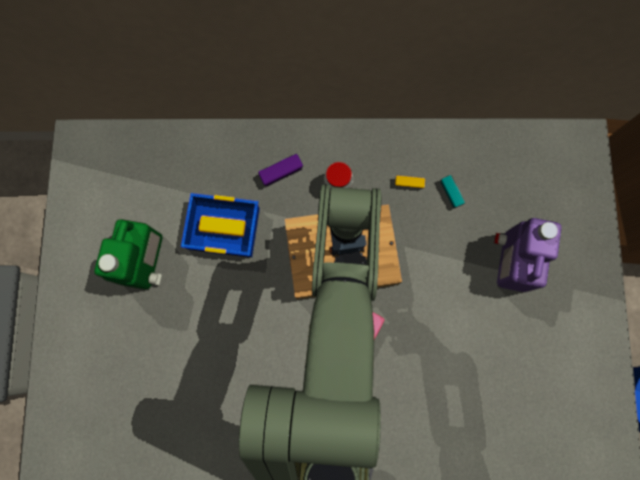

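The lid is flat at its original height (79.5 mm against 79.4 before) and back in its original pose. The brush is in the basket (221,225), the worktop is free of cartons and the robot is clear, so I'm handing in.

```bash
python3 -c "
from cell import manip
print(manip.close_job())"
```

```text
the job is handed in; nothing more can be done
None
```

The job is handed in at 57.6 s of the 210 s allowed: the brush is in the blue basket, all three cartons are packed tight in the far left corner of the crate, and the lid is fully seated on its pins. The jugs and jar were left alone, and no verdict was returned.

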